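# Crank the plate clamp snug and fold its handle away

### The arm

A 7-joint arm with a two-finger parallel gripper is mounted at the origin on the work surface. World frame = base frame: x ahead of the robot, y to its left, z up, the work surface at z = 0. Lengths are in m, angles in rad, forces in N, time in s.
With the tool pointing down it reaches from about 0.425 to 1.025 m from the base axis. Payload 9.4 kg.
Tool frame: the origin (TCP) lies at the very end of the fingers, on their centre line; the grasp point (between the pads) lies 19 mm behind it; z points along the fingers, y is the direction in which the jaws open and shut (so a half turn about z gives the same grasp; the last joint's range is limited). The gripper opens to 93 mm and grips with 3 to 60 N. Pads are 15 mm wide; open, the fingers measure 128 mm over their backs; the gripper's body (75 mm by 188 mm) begins 65 mm behind the grasp point.
Start: joints at [1.121, 0.599, -0.003, 1.599, 0.002, 0.943, -0.08], TCP at [0.264, -0.675, 0.219] pointing down, gripper open.
Joint ranges: [-2.57, 2.57], [-0.35, 1.97], [-1.29, 1.29], [0.11, 2.56], [-1.05, 4.19], [0.11, 1.86], [-2.63, 2.63]. Speed limits (rad/s): [2.22, 2.22, 3.01, 3.01, 3.14, 3.14, 3.14].

### API

Orientations are given as a unit quaternion [w, x, y, z].
In Python, from station import r gives the robot as it stands.
- The arm moves only by the tool jog_arm, never from a script. Its argument "deltas" is a list of rows, each a list of 6 numbers: the shift along the tool's x, y, z in m, then the turn, a rotation vector about the tool's x, y, z in rad. A call has 1 to 20 rows; each row shifts and turns the commanded pose from where the row before left it, along the tool's axes as they then stand; what a row does not reach is not made up. A row lasts 1/12 s, in which the tool goes at most 41.7 mm and 7.16 degrees, less where a joint would pass 70% of its speed; a pose out of reach is approached as far as the arm can. A call is refused whole if a number of a shift passes 0.0417 or a number of a turn 0.125, either way. A call with a gripper value outside its range is refused whole. "hand" is the opening, from -1 (shut) to 1 (fully open), so that 0 is half open, set as the call begins (left out, the last holds). The fingers move at their own pace and stop on an object; the grip force is fixed at half the most. Time passes only in rows, so rows that do not move let the fingers close. It gives the time, the measured TCP pose, the force and the opening at its end, in the units of the state.
- r.get_obs(): the state, without advancing time (a new reading comes with each control period).
- r.capture(name): name is "scene" or "top" or "wrist"; returns a dict with "color" (420x560x3 uint8, red, green, blue), "z_map" (420x560 float32, m along the optical axis (not along the pixel's ray), 0 where there is no reading), "K" (3x3 intrinsics, pixels), "extrinsics" (4x4, takes a point from world to camera coordinates); the wrist camera has in their place "tool_from_camera" (4x4, takes a point from camera to tool coordinates, whose origin is the TCP and whose axes are the flange's). Camera axes: x right, y up, looking along -z (the intrinsics and any distortion apply to the point x, -y, -z); pixel columns grow to the right and rows downward; lengths in m; the calibration is good to about 2 mm. A picture is of the moment at which its call begins: read the wrist's pose just before it.
- r.hand_in(): hands the job in, once; it reports no verdict.
Trained networks look in a picture, given as the dict that the camera call returned (one of the last four; its "shot" number tells which), for a name from the list of things; names that differ only in an ending like _2 or _b are one class to them, and where a whole thing is asked for, a point or a joint stands for the part that bears it (a point fixed in the world has none). Each returns a list of dicts, best first, with "conf" (0 to 1); they miss things now and then, are a little off and sometimes report something else, mostly with a low value. They report only what shows in the picture. A call takes as long as a camera call. They do not tell look-alikes from the thing itself.
- r.recognise(target, picture): "rect" ([centre column, centre row, width, height] as shares, 0 to 1, of the picture: columns of its width, rows of its height, round what is visible of it).
- r.tip_of(target, picture): "position" ([column, row] as shares, 0 to 1, of the picture: columns of its width, rows of its height: a listed point, or the origin of a listed thing).
The state is a dict: "clock": time; "qpos": joint angles; "joint_vel": joint speeds; "joint_torque": joint torques, N m; "tcp_pos": TCP position; "tcp_rot": TCP orientation; "contact_force": force on the tool from outside, world axes, zero at the start; "wrist_torque": the same for the moment, N m; "opening": finger opening in m.
Only numpy, scipy, OpenCV 4.12 (cv2) and the standard library are available. Lean on these libraries where they do the work, as an engineer would, in place of code of your own. Each camera call takes 0.05 s, during which the arm holds its last target.

### The job

Clamp the white well block on the deck: swing the crank's folded handle out until it stands fully upright, then crank clockwise (seen from above) until the jaw has pushed the block against the end stop and holds it snugly, feeling for the resistance and not forcing it. Then leave the crank where it is, fold the handle flat back onto the crank arm and let go. Work by the handle only: do not touch the jaw or the block, and leave the bottle, jar and tip box where they stand.

Things in the scene. Friction and masses are not known exactly. Their poses are not given: they have to be found in the camera images.
- shaft (a point): Point on the crank's vertical shaft, level with the handle's knuckle, 153 mm above the table. The shaft stands on a white gear housing with grey finned top (134 x 119 mm, top 103 mm above the table) at one end of a white clamp deck bolted to the table. Site axes are the deck's: +y is the way the jaw travels, to the block and end stop.
- knuckle (a point): Hinge pin of the folding handle, at the outer end of the flat steel crank arm, 70 mm from the shaft. The pin is level and square to the arm (tangential). The arm is 14 mm wide, 10 mm thick, its top 12 mm below the pin; the shaft under the arm is 14 mm thick too.
- grip (a point): Point on the handle's axis 55 mm from the knuckle, where to hold it. The handle is a stalk with a black sleeve, 18 mm diameter, 14 to 78 mm from the knuckle, turning freely about its own axis. Folded, it lies along the arm's top, pointing from the knuckle to the shaft; swung out, it stands straight up from the arm's outer end.
- fold (a joint): Handle's fold angle, rad: 0 = lying flat on the arm, 1.57 = upright, against its stop. A stiff hinge (0.08 N m friction, about 1.5 N at the grip point) that stays where it is left. It counts as out above 1.4, as folded away below 0.12.
- crank (a joint): Crank angle, rad, growing clockwise seen from above, over several turns. One turn moves the jaw 90 mm. Friction 0.3 N m (about 4.3 N at the handle) also keeps the crank from running back when let go. About 0.7 to 1.25 turns are needed.
- jaw: Rubber-faced sprung jaw, 100 mm wide, driven along deck +y by the crank; origin at its front face, under the middle, 21 mm above the table. Spring 8 N per mm; with the block on the stop each 10 N of clamping adds 2 N at the handle. Snug is 12 to 40 N, best 25 N (5 N more at the handle than cranking free); above 45 N crushes the block. Measured positions are too coarse for this.
- rack: White well block, loose on the deck between two low side guides: 128 mm across, 85.5 mm along the deck, 44 mm high, about 0.35 kg; origin at the middle of its underside, 20 mm above the table. Beyond it stands a dark steel end stop, bolted down with its face anywhere from 255 to 285 mm from the shaft along deck +y.
- reagent: Bystander: amber bottle, 64 mm diameter, 120 mm high. Leave it.
- jar: Bystander: white jar, 60 mm diameter, 70 mm high. Leave it.
- tipbox: Bystander: grey tip box with clear lid, 122 x 82 x 62 mm. Leave it.
Mind the look-alikes: they are no part of the job. Leave any yellow look-alike of the rack alone.

How it is judged:
By the outcome, as a careful person would: the job done as asked, in the order asked, and still so for the second after the job is handed in, with the robot touching nothing.
It also fails if it takes over 72 s, if anything falls off the work surface, if the arm or the gripper's body presses on something with over 40 N, if the wrist force passes 120 N, or if a joint passes its speed limit or range.

## Working session

There is one attempt and no reset: what is moved stays moved. The work goes in short steps, Python scripts to look and compute and a tool call to move; the robot and the scene stay as the last step left them, time stands still between calls to the robot, and variables do not carry over. Pictures are saved under pics/ and viewed, and the job is handed in when it is done.

Besides the shell and the picture viewer there is one more tool, called after "Emit:" by a JSON object that holds its "op" and its "data", one argument or row to a line. jog_arm: Moves the arm, as the interface text tells. Its arguments: {"type":"object","properties":{"deltas":{"type":"array","items":{"type":"array","items":{"type":"number"}}},"hand":{"type":"number"}},"required":["deltas"]}

```bash
ls; mkdir -p pics; cat > h.py <<'E'
import numpy as np, cv2
from station import r
def save(p,n): cv2.imwrite(f'pics/{n}.png',cv2.cvtColor(p['color'],cv2.COLOR_RGB2BGR))
def px(p,c,rw,z=None):
    """pixel -> world using zmap or given world plane z"""
    K=np.array(p['K']);E=np.array(p['extrinsics']);Ei=np.linalg.inv(E)
    x=(c-K[0,2])/K[0,0];y=(rw-K[1,2])/K[1,1]
    d=np.array([x,-y,-1.])
    if z is None:
        dd=p['z_map'][int(rw),int(c)]; return (Ei@np.r_[d*dd,1])[:3]
    o=Ei[:3,3];v=Ei[:3,:3]@d
    return o+v*(z-o[2])/v[2]
E
python3 - <<'E'
from h import *
o=r.get_obs()
for k,v in o.items(): print(k,np.round(v,3))
for n in ['scene','top']:
    p=r.capture(n); save(p,n+'0'); print(n,p['shot'],[k for k in p], p['K'])
    for t in ['shaft','knuckle','grip','jaw','rack']:
        print(t,[(round(d['conf'],2),np.round(np.array(d['position'])*[560,420],1)) for d in r.tip_of(t,p)])
E
```

```text
pics
clock 0.0
qpos [ 1.121  0.6   -0.003  1.6    0.002  0.943 -0.08 ]
joint_vel [ 0.001  0.001 -0.002 -0.     0.    -0.     0.   ]
joint_torque [-0.0000e+00 -7.6507e+01  1.4970e+00 -2.5235e+01 -5.2000e-02  1.7000e-02
  0.0000e+00]
tcp_pos [ 0.264 -0.675  0.218]
tcp_rot [-0.001  0.983  0.185 -0.   ]
contact_force [-0.673 -0.766 -0.074]
wrist_torque [ 0.097 -0.008 -0.008]
opening 0.093
scene 1 ['color', 'z_map', 'K', 'extrinsics', 'shot'] [[381.35153536   0.         279.09654653]
 [  0.         381.35153536 207.42452967]
 [  0.           0.           1.        ]]
shaft [(0.93, array([230. , 177.4]))]
knuckle [(0.84, array([210. , 172.3]))]
grip [(0.5, array([261.1, 231.5])), (0.43, array([228.5, 176.3]))]
jaw [(0.52, array([262.2, 235.6]))]
rack [(0.89, array([291.8, 242.9])), (0.85, array([275.2, 354.8])), (0.59, array([356.1, 224.6])), (0.59, array([404.1, 316.9]))]
top 2 ['color', 'z_map', 'K', 'extrinsics', 'shot'] [[509.44843668   0.         265.87355169]
 [  0.         509.44843668 200.564033  ]
 [  0.           0.           1.        ]]
shaft [(0.68, array([332.9, 195. ])), (0.52, array([340.7, 190.7]))]
knuckle [(0.84, array([366.6, 189.9]))]
grip [(0.73, array([337.9, 190.9]))]
jaw [(0.75, array([285.7, 216. ]))]
rack [(0.87, array([251.4, 220. ])), (0.61, array([113.4, 237. ])), (0.55, array([219.2, 324.2]))]
```

View pics/scene0.png

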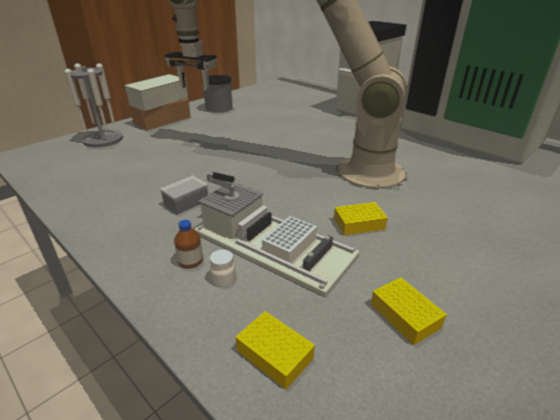

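View pics/top0.png

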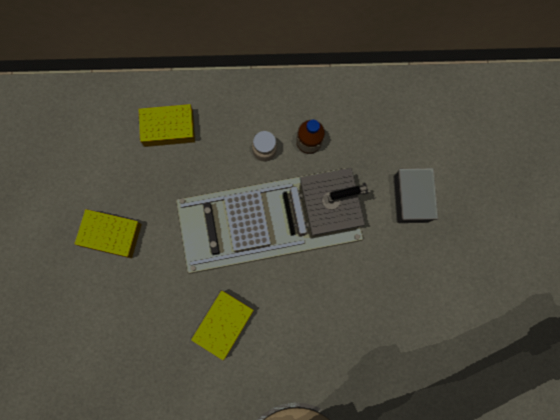

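The scene picture shows the deck mid-table, with the housing at the (230,205) end. In the top picture the handle is folded from the knuckle at about (366,190) to the shaft at about (335,196). The jaw is near (295,212), the white block at (248,220) and the stop at (211,230). The bottle and jar stand on the far side, and the tip box is at (417,195).

```bash
python3 - <<'E'
from h import *
p=r.capture('top'); s=r.capture('scene')
im=cv2.cvtColor(p['color'],cv2.COLOR_RGB2BGR)[140:280,170:450]
cv2.imwrite('pics/topz.png',cv2.convertScaleAbs(cv2.resize(im,None,fx=2.8,fy=2.8,interpolation=cv2.INTER_CUBIC),alpha=1.8))
im=cv2.cvtColor(s['color'],cv2.COLOR_RGB2BGR)[150:300,160:360]
cv2.imwrite('pics/scz.png',cv2.convertScaleAbs(cv2.resize(im,None,fx=3.8,fy=3.8,interpolation=cv2.INTER_CUBIC),alpha=1.3))
for t,z in [('shaft',.153),('knuckle',.153),('grip',.153),('jaw',.021),('rack',.02)]:
  for n,q in (('top',p),('scene',s)):
    for d in r.tip_of(t,q)[:2]:
        c=np.array(d['position'])*[560,420]
        print(t,n,round(d['conf'],2),np.round(c,1),np.round(px(q,*c,z),4))
E
```

```text
shaft top 0.63 [335.  195.7] [ 0.5668 -0.0944  0.153 ]
knuckle top 0.88 [361.7 186.8] [ 0.5848 -0.1526  0.153 ]
knuckle top 0.49 [250.1 220.9] [0.5172 0.0872 0.153 ]
knuckle scene 0.84 [210.4 173.4] [ 0.5818 -0.1598  0.153 ]
grip top 0.65 [335.1 191.5] [ 0.576  -0.0952  0.153 ]
grip scene 0.71 [230.9 177.5] [ 0.5572 -0.1018  0.153 ]
jaw top 0.67 [285.3 214.6] [0.5533 0.0065 0.021 ]
jaw scene 0.81 [263.7 232.2] [0.5452 0.0096 0.021 ]
rack top 0.88 [112.2 237.3] [0.51   0.4153 0.02  ]
rack top 0.77 [168.7 130.9] [0.7705 0.2862 0.02  ]
rack scene 0.87 [272.7 354.6] [0.7983 0.2988 0.02  ]
rack scene 0.61 [401.7 317.2] [0.546 0.428 0.02 ]
```

View pics/topz.png

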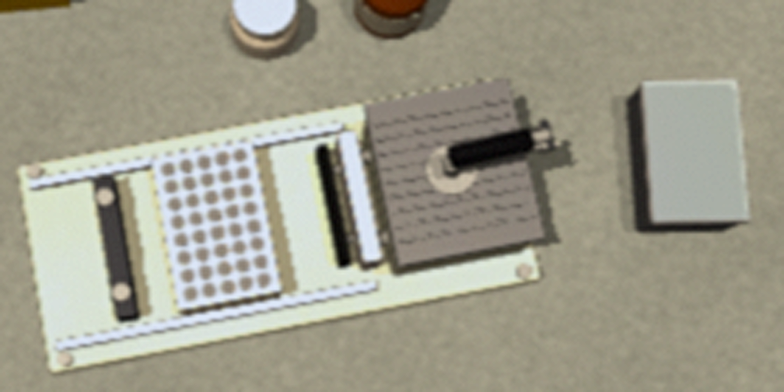

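View pics/scz.png

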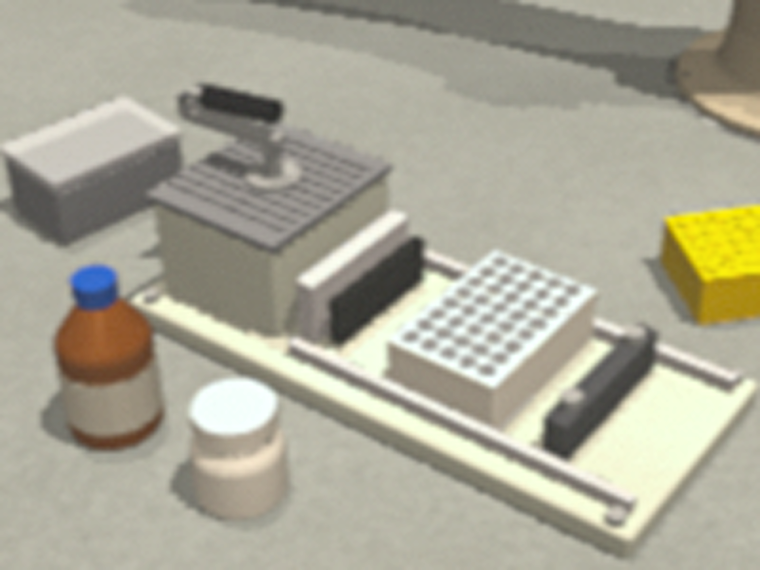

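```bash
python3 - <<'E'
from h import *
p=r.capture('top')
z=lambda c,rw:(170+c/2.8,140+rw/2.8)
for n,c,h in [('kn',(546,134),.153),('in',(450,160),.153),('out',(534,139),.153),('washer',(453,170),.105),
  ('H1',(366,103),.103),('H2',(512,80),.103),('H3',(543,237),.103),('H4',(395,271),.103),('D1',(20,167),.012),('D2',(52,370),.012),('D4',(540,277),.012),
  ('stopR t',(112,178),.05),('rack1',(155,158),.064),('rack2',(250,143),.064),('rack3',(282,293),.064),('rack4',(182,308),.064),('jaw1',(318,147),.05),('jaw2',(340,266),.05),]:
    a=z(*c); print(n,np.round(px(p,*a,h),4),np.round(px(p,*a),4))
# black pixels point cloud
K=p['K'];E=np.linalg.inv(p['extrinsics'])
pts=[]
for rr in range(150,230):
  for c in range(310,385):
    if p['z_map'][rr,c]>0:
      w=px(p,c,rr)
      if w[2]>.12: pts.append(np.r_[w,c,rr,p['color'][rr,c].mean()])
pts=np.array(pts);print(len(pts),pts.min(0),pts.max(0))
b=pts[(pts[:,5]<40)];print(b.mean(0))
u,s,v=np.linalg.svd(b[:,:2]-b[:,:2].mean(0));t=(b[:,:2]-b[:,:2].mean(0))@v[0];print(v[0],t.min(),t.max(),np.median(b[:,2]))
E
```

```text
kn [ 0.5823 -0.1595  0.153 ] [ 0.5811 -0.1584  0.1584]
in [ 0.564  -0.0852  0.153 ] [ 0.564  -0.0852  0.1528]
out [ 0.5787 -0.1501  0.153 ] [ 0.578  -0.1495  0.1557]
washer [ 0.5663 -0.0938  0.105 ] [ 0.5586 -0.0887  0.1414]
H1 [ 0.6235 -0.0273  0.103 ] [ 0.646  -0.0341  0.0176]
H2 [ 0.6396 -0.1456  0.103 ] [ 6.683e-01 -1.650e-01 -2.000e-04]
H3 [ 0.511  -0.1619  0.103 ] [ 0.5118 -0.1629  0.0984]
H4 [ 0.4872 -0.0443  0.103 ] [ 0.4942 -0.0491  0.0531]
D1 [0.5985 0.265  0.012 ] [0.5977 0.2644 0.0154]
D2 [0.4245 0.2366 0.012 ] [0.4238 0.2354 0.0207]
D4 [ 0.4916 -0.1755  0.012 ] [ 0.4907 -0.1741  0.0189]
stopR t [0.5787 0.1821 0.05  ] [0.5852 0.1853 0.0193]
rack1 [0.5916 0.1452 0.064 ] [0.5921 0.1454 0.0616]
rack2 [0.6022 0.0667 0.064 ] [0.603  0.0667 0.0606]
rack3 [0.4772 0.0439 0.064 ] [0.4829 0.0432 0.0197]
rack4 [0.4672 0.1247 0.064 ] [0.4675 0.1249 0.0615]
jaw1 [0.6006 0.0101 0.05  ] [0.5985 0.0105 0.0588]
jaw2 [ 0.5    -0.0045  0.05  ] [ 0.5026 -0.0056  0.0316]
382 [ 5.58278551e-01 -1.67223719e-01  1.28171201e-01  3.28000000e+02
  1.82000000e+02  0.00000000e+00] [ 5.95400352e-01 -8.10593442e-02  1.68845883e-01  3.68000000e+02
  2.01000000e+02  9.36666667e+01]
[ 5.71540522e-01 -1.17021334e-01  1.58031349e-01  3.45796667e+02
  1.92746667e+02  1.23300000e+01]
[-0.2195754   0.97559553] -0.049202702320037386 0.03558193267607528 0.1609705853756176
```

```bash
cat >> h.py <<'E'
from scipy.spatial.transform import Rotation as Ro
def R(o=None):
    q=(o or r.get_obs())['tcp_rot']; return Ro.from_quat([q[1],q[2],q[3],q[0]])
def to(target,yawdir=None):
    """print tool-frame shift to world target; turn to make tool z down & y along yawdir"""
    o=r.get_obs();M=R(o)
    print('shift tool',np.round(M.inv().apply(np.array(target)-o['tcp_pos']),4))
    if yawdir is not None:
        y=np.r_[yawdir,0]/np.linalg.norm(yawdir)
        for s in (1,-1):
            T=np.c_[np.cross(s*y,[0,0,-1]),s*y,[0,0,-1]]
            print('turn',np.round((M.inv()*Ro.from_matrix(T)).as_rotvec(),4))
E
python3 -c "
from h import *
to([.5696,-.1087,.238],[.976,.22])"
```

```text
shift tool [ 0.4909 -0.4163 -0.0194]
turn [-0.      0.     -1.4197]
turn [0.     0.     1.7219]
```

Emit:
{"op": "jog_arm", "data": {
  "deltas": [
    [0.0245, -0.0208, -0.001, 0, 0, 0],
    [0.0245, -0.0208, -0.001, 0, 0, 0],
    [0.0245, -0.0208, -0.001, 0, 0, 0],
    [0.0245, -0.0208, -0.001, 0, 0, 0],
    [0.0245, -0.0208, -0.001, 0, 0, 0],
    [0.0245, -0.0208, -0.001, 0, 0, 0],
    [0.0245, -0.0208, -0.001, 0, 0, 0],
    [0.0245, -0.0208, -0.001, 0, 0, 0],
    [0.0245, -0.0208, -0.001, 0, 0, 0],
    [0.0245, -0.0208, -0.001, 0, 0, 0],
    [0.0245, -0.0208, -0.001, 0, 0, 0],
    [0.0245, -0.0208, -0.001, 0, 0, 0],
    [0.0245, -0.0208, -0.001, 0, 0, 0],
    [0.0245, -0.0208, -0.001, 0, 0, 0],
    [0.0245, -0.0208, -0.001, 0, 0, 0],
    [0.0245, -0.0208, -0.001, 0, 0, 0],
    [0.0245, -0.0208, -0.001, 0, 0, 0],
    [0.0245, -0.0208, -0.001, 0, 0, 0],
    [0.0245, -0.0208, -0.001, 0, 0, 0],
    [0.0245, -0.0208, -0.001, 0, 0, 0]
  ]
}}

```text
clock: 2.92
tcp_pos: [0.5695, -0.1079, 0.2389]
tcp_rot: [0.0, 0.983, 0.185, 0.0]
contact_force: [-0.5, -0.1, 0.9]
opening: 0.0933
```

Emit:
{"op": "jog_arm", "data": {
  "deltas": [
    [0, 0, 0, 0, 0, -0.118],
    [0, 0, 0, 0, 0, -0.118],
    [0, 0, 0, 0, 0, -0.118],
    [0, 0, 0, 0, 0, -0.118],
    [0, 0, 0, 0, 0, -0.118],
    [0, 0, 0, 0, 0, -0.118],
    [0, 0, 0, 0, 0, -0.118],
    [0, 0, 0, 0, 0, -0.118],
    [0, 0, 0, 0, 0, -0.118],
    [0, 0, 0, 0, 0, -0.118],
    [0, 0, 0, 0, 0, -0.118],
    [0, 0, 0, 0, 0, -0.118],
    [0, 0, 0, 0, 0, 0]
  ]
}}

```text
clock: 4.0
tcp_pos: [0.5688, -0.1096, 0.2386]
tcp_rot: [-0.0, 0.624, 0.781, 0.0]
contact_force: [-0.1, 0.2, 0.7]
opening: 0.0928
```

```bash
python3 - <<'E'
from h import *
o=r.get_obs();print(o['clock'],o['tcp_pos'],o['contact_force'],o['qpos'],R().as_matrix().round(3))
p=r.capture('wrist');save(p,'w0')
T=np.array(p['tool_from_camera']);print(T.round(4))
K=p['K'];M=R(o).as_matrix()
def wp(c,rw,z):
    d=np.array([(c-K[0][2])/K[0][0],-(rw-K[1][2])/K[1][1],-1.]);
    d=M@(T[:3,:3]@d);s=M@T[:3,3]+o['tcp_pos'];return s+d*(z-s[2])/d[2]
for t in ['shaft','knuckle','grip']:
    for d in r.tip_of(t,p)[:2]:
        c=np.array(d['position'])*[560,420];print(t,d['conf'],c,wp(*c,.153))
to([.5696,-.1087,.238],[.976,.22])
E
```

```text
4.0 [ 0.56883715 -0.10957545  0.23861439] [-0.11279525  0.23394896  0.73622007] [ 0.40911539  0.43330178 -0.44378317  1.89870485  0.2397801   0.86149331
  0.0667223 ] [[-0.221  0.975  0.   ]
 [ 0.975  0.221  0.   ]
 [ 0.     0.    -1.   ]]
[[-6.000e-04  9.688e-01  2.479e-01  6.920e-02]
 [ 1.000e+00  7.000e-04 -4.000e-04  7.000e-04]
 [-5.000e-04  2.479e-01 -9.688e-01 -1.657e-01]
 [ 0.000e+00  0.000e+00  0.000e+00  1.000e+00]]
shaft 0.69 [285.824 195.888] [ 0.56774635 -0.09100933  0.153     ]
grip 0.77 [282.8   217.098] [ 0.56933109 -0.10952766  0.153     ]
shift tool [0.0005 0.0009 0.0006]
turn [ 0.      0.0001 -0.0072]
turn [ 1.0000e-04 -0.0000e+00  3.1344e+00]
```

View pics/w0.png

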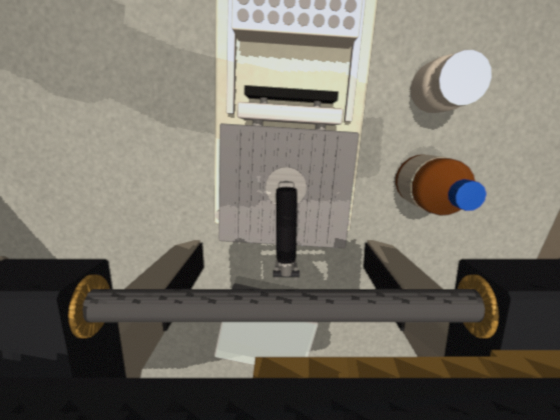

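The wrist view shows the handle running straight down the image, with the sleeve from (287,187) to (286,262) and the knuckle at about (286,268). The fingers sit evenly on both sides.

```bash
python3 - <<'E'
from h import *
p=r.capture('wrist');o=r.get_obs()
T=np.array(p['tool_from_camera']);K=p['K'];M=R(o).as_matrix()
def wp(c,rw,z):
    d=np.array([(c-K[0][2])/K[0][0],-(rw-K[1][2])/K[1][1],-1.]);
    d=M@(T[:3,:3]@d);s=M@T[:3,3]+o['tcp_pos'];return s+d*(z-s[2])/d[2]
g=p['color'].mean(2)
for rw in (195,210,225,240,255):
    c=np.where(g[rw,265:310]<45)[0]+265; print(rw,c.min(),c.max(),wp((c.min()+c.max())/2,rw,.157).round(4))
print(wp(287,184,.16),wp(286,262,.16),wp(286,270,.153))
to([.5696,-.1087,.238])
E
```

```text
195 276 295 [ 0.5673 -0.0893  0.157 ]
210 277 295 [ 0.5704 -0.1016  0.157 ]
225 277 295 [ 0.5733 -0.1144  0.157 ]
240 277 295 [ 0.5761 -0.1274  0.157 ]
255 277 295 [ 0.5791 -0.1408  0.157 ]
[ 0.5663898  -0.07960782  0.16      ] [ 0.58019551 -0.14594578  0.16      ] [ 0.58257915 -0.15644608  0.153     ]
shift tool [0.0004 0.0008 0.0007]
```

Emit:
{"op": "jog_arm", "data": {
  "deltas": [
    [0, 0.001, 0.02, 0, 0, 0],
    [0, 0.001, 0.02, 0, 0, 0],
    [0, 0, 0.02, 0, 0, 0],
    [0, 0, 0.015, 0, 0, 0],
    [0, 0, 0.012, 0, 0, 0],
    [0, 0, 0.01, 0, 0, 0],
    [0, 0, 0.005, 0, 0, 0],
    [0, 0, 0, 0, 0, 0]
  ]
}}

```text
clock: 4.92
tcp_pos: [0.5705, -0.1087, 0.1358]
tcp_rot: [-0.001, 0.626, 0.78, -0.0]
contact_force: [-0.8, 0.0, 0.1]
opening: 0.093
```

Emit:
{"op": "jog_arm", "data": {
  "deltas": [
    [0, 0, 0, 0, 0, 0],
    [0, 0, 0, 0, 0, 0],
    [0, 0, 0, 0, 0, 0],
    [0, 0, 0, 0, 0, 0],
    [0, 0, 0, 0, 0, 0],
    [0, 0, 0, 0, 0, 0],
    [0, 0, 0, 0, 0, 0],
    [0, 0, 0, 0, 0, 0],
    [0, 0, 0, 0, 0, 0],
    [0, 0, 0, 0, 0, 0]
  ],
  "hand": -1
}}

```text
clock: 5.75
tcp_pos: [0.5708, -0.1089, 0.1366]
tcp_rot: [-0.0, 0.626, 0.78, -0.0]
contact_force: [-0.2, -0.8, 0.3]
opening: 0.0311
```

Emit:
{"op": "jog_arm", "data": {
  "deltas": [
    [0, 0, 0, 0, 0, 0],
    [0, 0, 0, 0, 0, 0],
    [0, 0, 0, 0, 0, 0],
    [0, 0, 0, 0, 0, 0],
    [0, 0, 0, 0, 0, 0]
  ]
}}

```text
clock: 6.17
tcp_pos: [0.5711, -0.1088, 0.1366]
tcp_rot: [0.0, 0.626, 0.78, 0.0]
contact_force: [0.9, 0.7, -0.6]
opening: 0.0168
```

Emit:
{"op": "jog_arm", "data": {
  "deltas": [
    [-0.0003, 0, -0.0044, 0, 0, 0],
    [-0.0005, 0, -0.0044, 0, 0, 0],
    [-0.001, 0, -0.0043, 0, 0, 0],
    [-0.0013, 0, -0.0043, 0, 0, 0],
    [-0.0017, 0, -0.0041, 0, 0, 0],
    [-0.002, 0, -0.004, 0, 0, 0],
    [-0.0024, 0, -0.0037, 0, 0, 0],
    [-0.0027, 0, -0.0036, 0, 0, 0],
    [0, 0, 0, 0, 0, 0]
  ]
}}

```text
clock: 6.92
tcp_pos: [0.5736, -0.1207, 0.1702]
tcp_rot: [0.0, 0.626, 0.78, 0.0]
contact_force: [2.4, 1.4, -1.4]
opening: 0.0174
```

Emit:
{"op": "jog_arm", "data": {
  "deltas": [
    [-0.003, 0, -0.0033, 0, 0, 0],
    [-0.0033, 0, -0.003, 0, 0, 0],
    [-0.0035, 0, -0.0027, 0, 0, 0],
    [-0.0038, 0, -0.0024, 0, 0, 0],
    [-0.004, 0, -0.002, 0, 0, 0],
    [-0.0041, 0, -0.0017, 0, 0, 0],
    [0, 0, 0, 0, 0, 0]
  ]
}}

```text
clock: 7.5
tcp_pos: [0.5783, -0.1409, 0.1852]
tcp_rot: [-0.0, 0.626, 0.78, 0.001]
contact_force: [1.8, 5.0, -0.3]
opening: 0.0172
```

```bash
python3 - <<'E'
from h import *
o=r.get_obs();print(o['contact_force'],o['wrist_torque'])
p=r.capture('scene')
im=cv2.cvtColor(p['color'],cv2.COLOR_RGB2BGR)[90:240,150:350]
cv2.imwrite('pics/s1.png',cv2.convertScaleAbs(cv2.resize(im,None,fx=3.8,fy=3.8,interpolation=cv2.INTER_CUBIC),alpha=1.3))
E
```

```text
[ 1.79219636  5.00275983 -0.25332496] [ 1.30260869 -0.39510321  0.03247818]
```

View pics/s1.png

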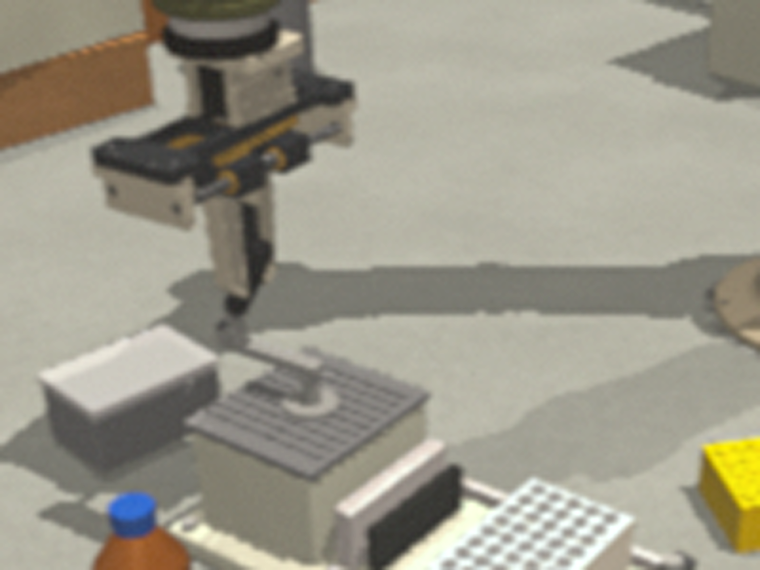

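The handle is swinging up, about 70° so far, and sits between the pads. Next I'll continue to the stop.

Emit:
{"op": "jog_arm", "data": {
  "deltas": [
    [-0.0043, 0, -0.0013, 0, 0, 0],
    [-0.0043, 0, -0.001, 0, 0, 0],
    [-0.0044, 0, -0.0006, 0, 0, 0],
    [-0.0044, 0, -0.0002, 0, 0, 0],
    [0, 0, 0, 0, 0, 0]
  ]
}}

```text
clock: 7.97
tcp_pos: [0.5822, -0.1575, 0.1889]
tcp_rot: [-0.0, 0.626, 0.78, 0.001]
contact_force: [-1.1, 5.4, 6.2]
opening: 0.0166
```

Emit:
{"op": "jog_arm", "data": {
  "deltas": [
    [-0.002, 0, 0, 0, 0, 0],
    [0, 0, 0, 0, 0, 0],
    [0, 0, 0, 0, 0, 0]
  ]
}}

```text
clock: 8.22
tcp_pos: [0.5824, -0.1587, 0.189]
tcp_rot: [-0.0, 0.626, 0.78, 0.001]
contact_force: [-1.5, 8.0, 7.4]
opening: 0.0166
```

```bash
python3 - <<'E'
from h import *
o=r.get_obs();print(o['tcp_pos'],o['contact_force'],o['wrist_torque'])
for n in ('scene','top'):
  p=r.capture(n)
  im=cv2.cvtColor(p['color'],cv2.COLOR_RGB2BGR)
  im=im[130:220,170:290] if n=='scene' else im[140:260,280:440]
  cv2.imwrite(f'pics/{n}2.png',cv2.convertScaleAbs(cv2.resize(im,None,fx=5,fy=5,interpolation=cv2.INTER_CUBIC),alpha=1.5))
  print([(d['conf'],np.array(d['position'])*[560,420],px(p,*(np.array(d['position'])*[560,420]),.153)) for d in r.tip_of('knuckle',p)])
E
```

```text
[ 0.58235942 -0.15870284  0.18897482] [-1.49630941  7.99847523  7.35776827] [1.98130532 0.23641906 0.02727583]
[(0.79, array([208.88, 172.62]), array([ 0.58185414, -0.16654543,  0.153     ]))]
[(0.66, array([367.08, 187.32]), array([ 0.58339341, -0.16401012,  0.153     ]))]
```

View pics/scene2.png

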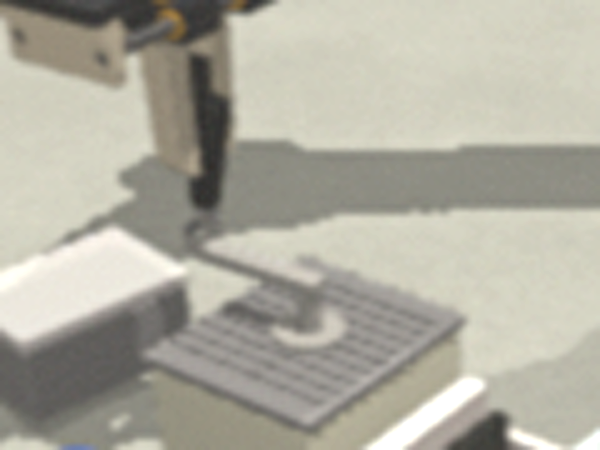

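Emit:
{"op": "jog_arm", "data": {
  "deltas": [
    [-0.001, 0, -0.0015, 0, 0, 0],
    [-0.0015, 0, -0.0015, 0, 0, 0],
    [-0.0015, 0, 0, 0, 0, 0],
    [0, 0, 0, 0, 0, 0],
    [0, 0, 0, 0, 0, 0]
  ]
}}

```text
clock: 8.83
tcp_pos: [0.5826, -0.1631, 0.1904]
tcp_rot: [-0.001, 0.626, 0.78, 0.0]
contact_force: [2.0, 4.8, -6.3]
opening: 0.0144
```

Emit:
{"op": "jog_arm", "data": {
  "deltas": [
    [-0.0015, 0, 0, 0, 0, 0],
    [0, 0, 0, 0, 0, 0],
    [0, 0, 0, 0, 0, 0]
  ]
}}

```text
clock: 9.08
tcp_pos: [0.583, -0.1647, 0.1905]
tcp_rot: [-0.001, 0.626, 0.78, 0.0]
contact_force: [1.1, 4.8, -4.7]
opening: 0.0137
```

```bash
python3 - <<'E'
from h import *
o=r.get_obs();print(o['tcp_pos'],o['contact_force'],o['wrist_torque'],o['opening'])
for n in ('scene','wrist'):
  p=r.capture(n)
  im=cv2.cvtColor(p['color'],cv2.COLOR_RGB2BGR)
  if n=='scene': im=cv2.resize(im[130:220,170:290],None,fx=5,fy=5,interpolation=cv2.INTER_CUBIC)
  cv2.imwrite(f'pics/{n}3.png',cv2.convertScaleAbs(im,alpha=1.5))
E
```

```text
[ 0.58298148 -0.16468589  0.19049148] [ 1.11724921  4.80227263 -4.68410225] [ 1.44431026 -0.47931377 -0.03281661] 0.013747055217527485
```

View pics/scene3.png

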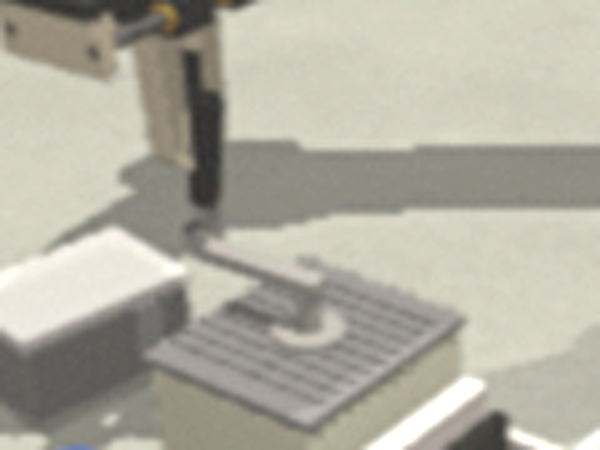

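View pics/wrist3.png

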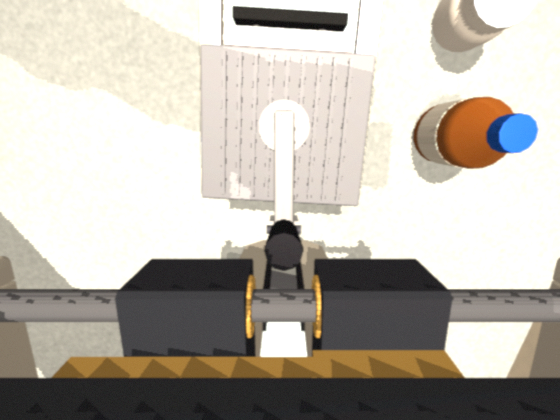

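Emit:
{"op": "jog_arm", "data": {
  "deltas": [
    [0, 0, 0, 0, 0, 0],
    [0, 0, 0, 0, 0, 0],
    [0, 0, 0, 0, 0, 0],
    [0, 0, 0, 0, 0, 0]
  ],
  "hand": -0.2
}}

```text
clock: 9.52
tcp_pos: [0.5832, -0.1667, 0.1909]
tcp_rot: [0.0, 0.626, 0.78, -0.0]
contact_force: [-0.7, 0.4, -0.5]
opening: 0.035
```

```bash
cat >> h.py <<'E'
def wcap():
    o=r.get_obs();p=r.capture('wrist')
    T=np.array(p['tool_from_camera']);K=p['K'];M=R(o).as_matrix()
    def wp(c,rw,z):
        d=np.array([(c-K[0][2])/K[0][0],-(rw-K[1][2])/K[1][1],-1.]);
        d=M@(T[:3,:3]@d);s=M@T[:3,3]+o['tcp_pos'];return s+d*(z-s[2])/d[2]
    return o,p,wp
E
python3 - <<'E'
from h import *
o,p,wp=wcap()
print(o['tcp_pos'],o['contact_force'],o['wrist_torque'],o['opening'])
im=cv2.cvtColor(p['color'],cv2.COLOR_RGB2BGR)[90:300,200:370]
cv2.imwrite('pics/w4.png',cv2.convertScaleAbs(cv2.resize(im,None,fx=2.8,fy=2.8,interpolation=cv2.INTER_CUBIC),alpha=1.8))
for t in ['shaft','knuckle','grip']:
    print(t,[(d['conf'],np.array(d['position'])*[560,420],wp(*(np.array(d['position'])*[560,420]),.208 if t=='grip' else .153)) for d in r.tip_of(t,p)])
E
```

```text
[ 0.58323581 -0.16665703  0.19087483] [-0.66688217  0.42825704 -0.51347115] [-0.05360663 -0.06091903  0.02637005] 0.03504570275093144
shaft [(0.63, array([284.312, 122.808]), array([ 0.56842911, -0.09251082,  0.153     ]))]
knuckle [(0.64, array([283.304, 227.22 ]), array([ 0.58283347, -0.16085034,  0.153     ]))]
grip [(0.91, array([283.92, 241.92]), array([ 0.58112356, -0.15175029,  0.208     ])), (0.37, array([286.776,  25.41 ]), array([ 0.56087345, -0.05436337,  0.208     ]))]
```

View pics/w4.png

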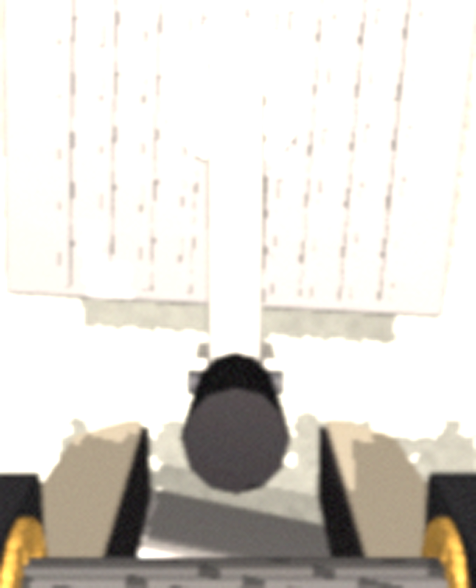

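The picture, taken from directly above, shows the handle nearly upright with its end disc at about (284,247). It stands a little inward of the pads, so they had been sliding off.

```bash
python3 - <<'E'
from h import *
o,p,wp=wcap()
print(o['tcp_pos']);E=wp(284.3,247.1,.2315);print(E, E[:2]-o['tcp_pos'][:2])
M=R(o); print(M.inv().apply(E-o['tcp_pos']))
# wrist knuckle pin ears zoom (200..275, 380)
print(wp(200+236/2.8,90+380/2.8,.153), wp(200+236/2.8,90+160/2.8,.141))
E
```

```text
[ 0.58338426 -0.16621211  0.19068637]
[ 0.58001219 -0.14518464  0.2315    ] [-0.00337206  0.02102746]
[ 0.02125098  0.00124354 -0.04081821]
[ 0.58340218 -0.15911512  0.153     ] [ 0.5719931  -0.10742675  0.141     ]
```

Emit:
{"op": "jog_arm", "data": {
  "deltas": [
    [0.005, 0.0005, 0, 0, 0, 0],
    [0.006, 0.0005, 0, 0, 0, 0],
    [0.005, 0, 0, 0, 0, 0],
    [0, 0, 0, 0, 0, 0]
  ]
}}

```text
clock: 10.1
tcp_pos: [0.5809, -0.1483, 0.1907]
tcp_rot: [-0.0, 0.625, 0.78, 0.0]
contact_force: [-0.4, 0.0, 0.1]
opening: 0.037
```

Emit:
{"op": "jog_arm", "data": {
  "deltas": [
    [0, 0, 0, 0, 0, 0],
    [0, 0, 0, 0, 0, 0],
    [0, 0, 0, 0, 0, 0],
    [0, 0, 0, 0, 0, 0],
    [0, 0, 0, 0, 0, 0],
    [0, 0, 0, 0, 0, 0],
    [0, 0, 0, 0, 0, 0]
  ],
  "hand": -1
}}

```text
clock: 10.68
tcp_pos: [0.5806, -0.1505, 0.1906]
tcp_rot: [-0.0, 0.626, 0.78, -0.0]
contact_force: [-2.6, -1.1, 1.7]
opening: 0.0175
```

Emit:
{"op": "jog_arm", "data": {
  "deltas": [
    [-0.002, 0, 0, 0, 0, 0],
    [-0.002, 0, 0, 0, 0, 0],
    [-0.002, 0, 0, 0, 0, 0],
    [0, 0, 0, 0, 0, 0]
  ]
}}

```text
clock: 11.02
tcp_pos: [0.5814, -0.1534, 0.1906]
tcp_rot: [-0.002, 0.625, 0.78, 0.001]
contact_force: [-5.9, 7.0, 6.1]
opening: 0.0176
```

Emit:
{"op": "jog_arm", "data": {
  "deltas": [
    [-0.001, 0, 0, 0, 0, 0],
    [-0.001, 0, 0, 0, 0, 0],
    [0, 0, 0, 0, 0, 0]
  ]
}}

```text
clock: 11.27
tcp_pos: [0.5818, -0.1552, 0.1907]
tcp_rot: [-0.002, 0.625, 0.78, 0.0]
contact_force: [-6.4, 7.6, 7.1]
opening: 0.0177
```

```bash
python3 - <<'E'
from h import *
o,p,wp=wcap()
im=cv2.cvtColor(p['color'],cv2.COLOR_RGB2BGR)[90:300,200:370]
cv2.imwrite('pics/w5.png',cv2.convertScaleAbs(cv2.resize(im,None,fx=2.8,fy=2.8,interpolation=cv2.INTER_CUBIC),alpha=1.3))
E
```

```text
(no output)
```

View pics/w5.png

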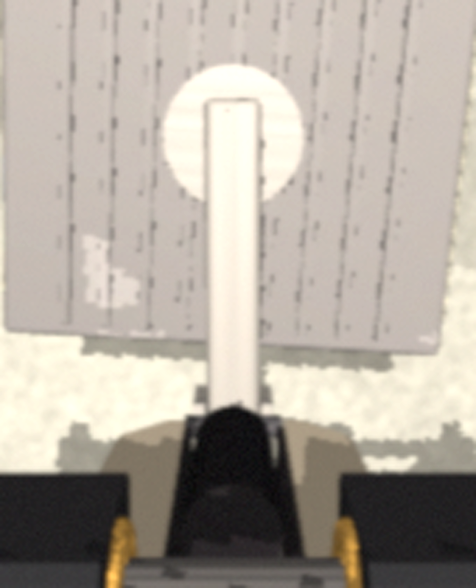

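```bash
python3 - <<'E'
from h import *
o,p,wp=wcap();M=R(o);print(o['tcp_pos'])
f=lambda a,b,z:M.inv().apply(wp(200+a/2.8,90+b/2.8,z)-o['tcp_pos']).round(4)
print('top',f(236,530,.2315),'kn',f(234,427,.153),'arm end',f(232,99,.141),'housing edges', f(10,330,.103))
print('shaft washer',wp(200+233/2.8,90+135/2.8,.105))
E
```

```text
[ 0.58176827 -0.15520505  0.19066746]
top [ 0.0059  0.0012 -0.0408] kn [-0.0054  0.0011  0.0376] arm end [0.0743 0.0006 0.0499] housing edges [ 0.0076 -0.0671  0.0878]
shaft washer [ 0.56821044 -0.09103047  0.105     ]
```

Emit:
{"op": "jog_arm", "data": {
  "deltas": [
    [0, 0, 0, 0, 0, 0],
    [0, 0, 0, 0, 0, 0],
    [0, 0, 0, 0, 0, 0],
    [0, 0, 0, 0, 0, 0]
  ],
  "hand": -0.1
}}

```text
clock: 11.7
tcp_pos: [0.5831, -0.1583, 0.1905]
tcp_rot: [0.0, 0.626, 0.78, 0.0]
contact_force: [-0.6, 0.0, 0.5]
opening: 0.0392
```

Emit:
{"op": "jog_arm", "data": {
  "deltas": [
    [0.01, 0.001, 0, 0, 0, 0],
    [0.012, 0, 0, 0, 0, 0],
    [0.012, 0, 0, 0, 0, 0],
    [0, 0, 0, 0, 0, 0]
  ]
}}

```text
clock: 12.03
tcp_pos: [0.5759, -0.1206, 0.1908]
tcp_rot: [-0.0, 0.624, 0.781, 0.001]
contact_force: [0.1, 0.1, 0.0]
opening: 0.0423
```

Emit:
{"op": "jog_arm", "data": {
  "deltas": [
    [0, 0, 0, 0, 0, 0],
    [0, 0, 0, 0, 0, 0],
    [0, 0, 0, 0, 0, 0],
    [0, 0, 0, 0, 0, 0],
    [0, 0, 0, 0, 0, 0],
    [0, 0, 0, 0, 0, 0],
    [0, 0, 0, 0, 0, 0]
  ],
  "hand": -1
}}

```text
clock: 12.62
tcp_pos: [0.5763, -0.1248, 0.1906]
tcp_rot: [-0.0, 0.626, 0.78, -0.0]
contact_force: [-0.4, -0.3, -0.6]
opening: 0.0021
```

```bash
python3 - <<'E'
from h import *
o,p,wp=wcap();print(o['tcp_pos'],o['opening'],o['contact_force'])
save(p,'w6')
s=r.capture('scene')
im=cv2.cvtColor(s['color'],cv2.COLOR_RGB2BGR)[110:230,160:320]
cv2.imwrite('pics/s6.png',cv2.convertScaleAbs(cv2.resize(im,None,fx=5,fy=5,interpolation=cv2.INTER_CUBIC),alpha=1.3))
E
```

```text
[ 0.57632842 -0.12483616  0.1905538 ] 0.0021312667738428853 [-0.37375474 -0.3013924  -0.59823193]
```

View pics/w6.png

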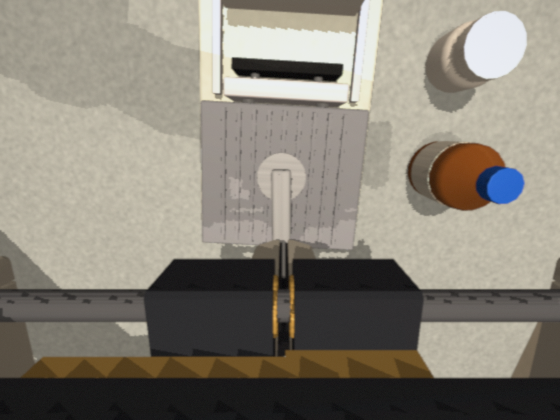

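View pics/s6.png

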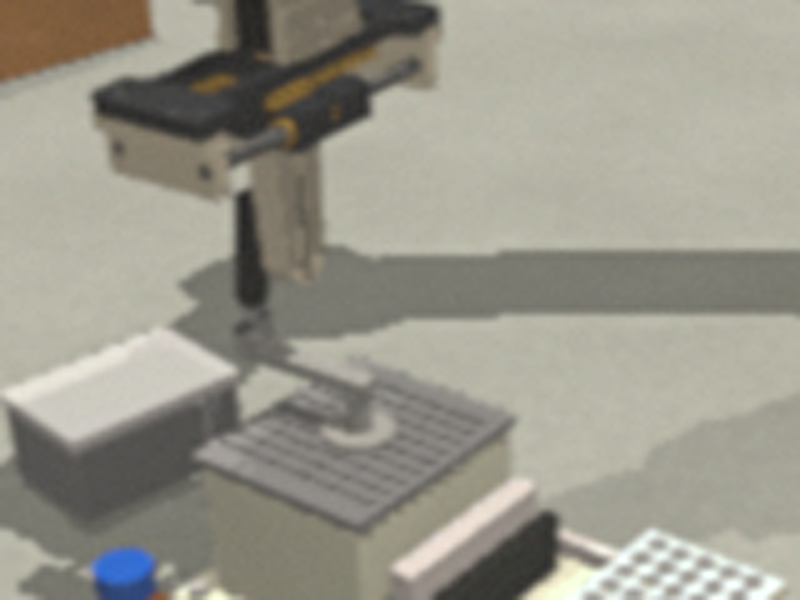

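The scene view shows the sleeve nearly upright, from (247,195) to (252,305), with the shut fingers just inward of it. I'll push outward and feel for the stop.

Emit:
{"op": "jog_arm", "data": {
  "deltas": [
    [-0.004, 0, 0, 0, 0, 0],
    [-0.004, 0, 0, 0, 0, 0],
    [-0.003, 0, 0, 0, 0, 0],
    [0, 0, 0, 0, 0, 0],
    [0, 0, 0, 0, 0, 0]
  ]
}}

```text
clock: 13.13
tcp_pos: [0.5787, -0.1356, 0.1905]
tcp_rot: [-0.0, 0.626, 0.78, -0.0]
contact_force: [-0.4, -0.1, 0.4]
opening: 0.0005
```

Emit:
{"op": "jog_arm", "data": {
  "deltas": [
    [-0.002, 0, 0, 0, 0, 0],
    [0, 0, 0, 0, 0, 0]
  ]
}}

```text
clock: 13.3
tcp_pos: [0.5792, -0.1373, 0.1906]
tcp_rot: [-0.0, 0.626, 0.78, 0.0]
contact_force: [-0.4, 0.7, 0.8]
opening: 0.0005
```

Emit:
{"op": "jog_arm", "data": {
  "deltas": [
    [-0.002, 0, 0, 0, 0, 0],
    [0, 0, 0, 0, 0, 0]
  ]
}}

```text
clock: 13.47
tcp_pos: [0.5797, -0.1393, 0.1907]
tcp_rot: [0.0, 0.626, 0.78, 0.0]
contact_force: [0.6, 0.9, 0.4]
opening: 0.0003
```

Emit:
{"op": "jog_arm", "data": {
  "deltas": [
    [-0.002, 0, 0, 0, 0, 0],
    [0, 0, 0, 0, 0, 0]
  ]
}}

```text
clock: 13.63
tcp_pos: [0.5801, -0.1414, 0.1906]
tcp_rot: [0.0, 0.626, 0.78, -0.0]
contact_force: [-0.9, 1.4, 1.2]
opening: 0.0005
```

Contact, at about 1.5 N of hinge friction. I'll keep pushing.

Emit:
{"op": "jog_arm", "data": {
  "deltas": [
    [-0.002, 0, 0, 0, 0, 0],
    [0, 0, 0, 0, 0, 0]
  ]
}}

```text
clock: 13.8
tcp_pos: [0.5805, -0.143, 0.1906]
tcp_rot: [-0.0, 0.626, 0.78, 0.0]
contact_force: [0.2, 2.4, 1.9]
opening: 0.0005
```

Emit:
{"op": "jog_arm", "data": {
  "deltas": [
    [-0.002, 0, 0, 0, 0, 0],
    [0, 0, 0, 0, 0, 0]
  ]
}}

```text
clock: 13.97
tcp_pos: [0.5806, -0.1435, 0.1906]
tcp_rot: [-0.001, 0.626, 0.78, 0.0]
contact_force: [-1.9, 6.1, 2.0]
opening: 0.0008
```

Emit:
{"op": "jog_arm", "data": {
  "deltas": [
    [-0.002, 0, 0, 0, 0, 0],
    [0, 0, 0, 0, 0, 0]
  ]
}}

```text
clock: 14.13
tcp_pos: [0.5807, -0.144, 0.1906]
tcp_rot: [-0.002, 0.625, 0.78, 0.001]
contact_force: [-4.2, 10.1, 3.7]
opening: 0.0005
```

Firm resistance at TCP y = -0.143, rising about 4 N per 2 mm with no further motion, so the handle is against its stop. Next I'll back off, open, and move the fingers round the handle.

Emit:
{"op": "jog_arm", "data": {
  "deltas": [
    [0.006, 0, 0, 0, 0, 0],
    [0.006, 0, 0, 0, 0, 0],
    [0, 0, 0, 0, 0, 0],
    [0, 0, 0, 0, 0, 0],
    [0, 0, 0, 0, 0, 0],
    [0, 0, 0, 0, 0, 0],
    [0, 0, 0, 0, 0, 0]
  ],
  "hand": -0.1
}}

```text
clock: 14.72
tcp_pos: [0.5787, -0.1358, 0.1906]
tcp_rot: [0.0, 0.626, 0.78, -0.0]
contact_force: [-1.0, 0.2, 1.0]
opening: 0.0402
```

```bash
python3 - <<'E'
from h import *
o,p,wp=wcap();print(o['tcp_pos'],o['opening'])
to([.5823,-.1595,.190],[.976,.22])
save(p,'w7')
E
```

```text
[ 0.57873211 -0.13576378  0.19055075] 0.0401804726438667
shift tool [-0.0241 -0.0017  0.0005]
turn [-0.0001  0.0001 -0.0041]
turn [2.0000e-04 2.0000e-04 3.1375e+00]
```

View pics/w7.png

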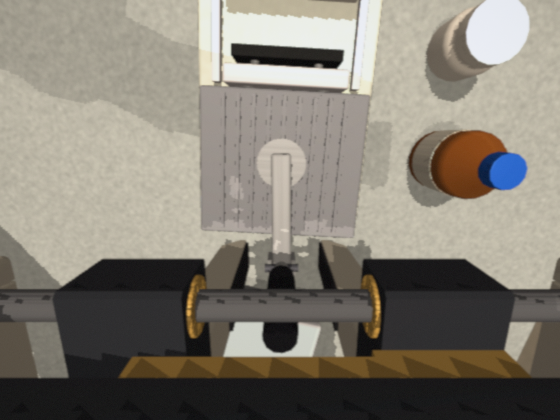

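Emit:
{"op": "jog_arm", "data": {
  "deltas": [
    [-0.008, -0.001, 0, 0, 0, 0],
    [-0.008, 0, 0, 0, 0, 0],
    [-0.008, 0, 0, 0, 0, 0],
    [0, 0, 0, 0, 0, 0]
  ]
}}

```text
clock: 15.1
tcp_pos: [0.5831, -0.1618, 0.1904]
tcp_rot: [0.0, 0.627, 0.779, -0.0]
contact_force: [-0.5, -0.7, 0.3]
opening: 0.042
```

Emit:
{"op": "jog_arm", "data": {
  "deltas": [
    [0, 0, 0, 0, 0, 0],
    [0, 0, 0, 0, 0, 0],
    [0, 0, 0, 0, 0, 0],
    [0, 0, 0, 0, 0, 0],
    [0, 0, 0, 0, 0, 0]
  ],
  "hand": -0.55
}}

```text
clock: 15.52
tcp_pos: [0.5829, -0.1586, 0.1906]
tcp_rot: [-0.0, 0.626, 0.78, 0.0]
contact_force: [0.1, -0.0, -0.1]
opening: 0.021
```

```bash
python3 - <<'E'
from h import *
o,p,wp=wcap();print(o['tcp_pos'],o['opening'],o['contact_force'],o['qpos'])
save(p,'w8')
E
```

```text
[ 0.58293088 -0.15858391  0.19063694] 0.021010785686892568 [ 0.08338508 -0.04226967 -0.05890734] [ 0.45766468  0.51565858 -0.41637692  1.89352267  0.2843935   0.79037108
  0.10608929]
```

View pics/w8.png

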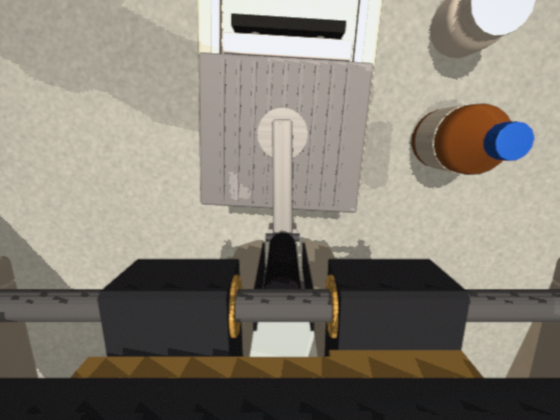

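Emit:
{"op": "jog_arm", "data": {
  "deltas": [
    [0.0003, -0.007, 0, 0, 0, 0.1],
    [0.0003, -0.007, 0, 0, 0, 0.1],
    [0.0004, -0.007, 0, 0, 0, 0.1],
    [0.0003, -0.007, 0, 0, 0, 0.1],
    [0.0004, -0.007, 0, 0, 0, 0.1],
    [0, 0, 0, 0, 0, 0]
  ]
}}

```text
clock: 16.07
tcp_pos: [0.5483, -0.1577, 0.1909]
tcp_rot: [0.001, 0.801, 0.599, 0.0]
contact_force: [1.6, -0.2, -1.0]
opening: 0.0209
```

```bash
cat >> h.py <<'E'
def st(C=(.567,-.0912)):
    o=r.get_obs();M=R(o);f=M.inv().apply(o['contact_force']);m=M.as_matrix()
    d=o['tcp_pos'][:2]-np.array(C)
    print('t',o['clock'],'tcp',o['tcp_pos'].round(4),'rho',np.linalg.norm(d).round(4),'posang',np.degrees(np.arctan2(d[1],d[0])).round(1),'toolang(-x)',np.degrees(np.arctan2(-m[1,0],-m[0,0])).round(1),'f_tool',f.round(1),'q',o['qpos'].round(2),'op',round(o['opening'],4))
E
python3 -c "
from h import *
st()"
```

```text
t 16.0667 tcp [ 0.5483 -0.1577  0.1909] rho 0.0691 posang -105.7 toolang(-x) -106.4 f_tool [0.2 1.6 1. ] q [ 0.38  0.46 -0.28  1.97  0.19  0.73 -0.3 ] op 0.0209
```

```bash
python3 - <<'E'
from h import *
o,p,wp=wcap();save(p,'w9')
E
```

```text
(no output)
```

View pics/w9.png

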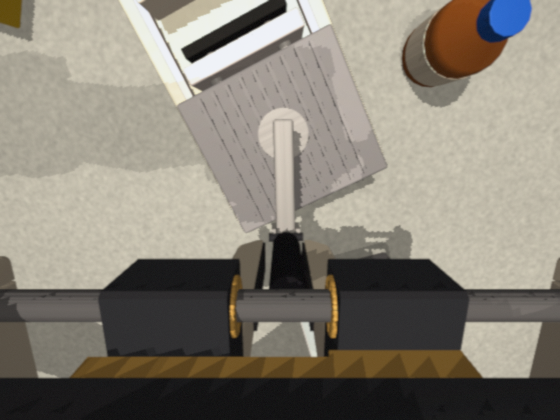

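The crank followed: the arm is still vertical in the wrist view with its shaft end at (284,122), and the jaw has moved out. I'll continue.

Emit:
{"op": "jog_arm", "data": {
  "deltas": [
    [0.0003, -0.007, 0, 0, 0, 0.1],
    [0.0003, -0.007, 0, 0, 0, 0.1],
    [0.0004, -0.007, 0, 0, 0, 0.1],
    [0.0003, -0.007, 0, 0, 0, 0.1],
    [0.0004, -0.007, 0, 0, 0, 0.1],
    [0.0003, -0.007, 0, 0, 0, 0.1],
    [0.0004, -0.007, 0, 0, 0, 0.1],
    [0.0003, -0.007, 0, 0, 0, 0.1]
  ]
}}

```text
clock: 16.78
tcp_pos: [0.5067, -0.1243, 0.1909]
tcp_rot: [0.001, 0.97, 0.241, 0.001]
contact_force: [2.6, -3.2, -0.7]
opening: 0.0211
```

```bash
python3 -c "
from h import *
st()"
```

```text
t 16.7833 tcp [ 0.5067 -0.1243  0.1909] rho 0.0688 posang -151.2 toolang(-x) -152.1 f_tool [0.8 4.  0.7] q [ 0.18  0.4  -0.07  2.09  0.04  0.66 -1.  ] op 0.0211
```

Emit:
{"op": "jog_arm", "data": {
  "deltas": [
    [0.0003, -0.007, 0, 0, 0, 0.1],
    [0.0003, -0.007, 0, 0, 0, 0.1],
    [0.0004, -0.007, 0, 0, 0, 0.1],
    [0.0003, -0.007, 0, 0, 0, 0.1],
    [0.0004, -0.007, 0, 0, 0, 0.1]
  ]
}}

```text
clock: 17.2
tcp_pos: [0.4979, -0.0906, 0.1908]
tcp_rot: [0.001, 1.0, -0.006, 0.0]
contact_force: [1.3, -4.5, 0.8]
opening: 0.0209
```

```bash
python3 -c "
from h import *
st()"
```

```text
t 17.2 tcp [ 0.4979 -0.0906  0.1908] rho 0.0691 posang 179.5 toolang(-x) 179.3 f_tool [ 1.4  4.5 -0.8] q [ 0.01  0.38  0.07  2.13 -0.04  0.64 -1.47] op 0.0209
```

Emit:
{"op": "jog_arm", "data": {
  "deltas": [
    [0.0003, -0.007, 0, 0, 0, 0.1],
    [0.0003, -0.007, 0, 0, 0, 0.1],
    [0.0004, -0.007, 0, 0, 0, 0.1],
    [0.0003, -0.007, 0, 0, 0, 0.1],
    [0.0004, -0.007, 0, 0, 0, 0.1],
    [0.0003, -0.007, 0, 0, 0, 0.1],
    [0.0004, -0.007, 0, 0, 0, 0.1],
    [0.0003, -0.007, 0, 0, 0, 0.1],
    [0.0004, -0.007, 0, 0, 0, 0.1],
    [0.0003, -0.007, 0, 0, 0, 0.1]
  ]
}}

```text
clock: 18.03
tcp_pos: [0.5294, -0.0314, 0.1905]
tcp_rot: [0.001, 0.875, -0.485, -0.001]
contact_force: [-4.3, -2.2, 3.6]
opening: 0.0211
```

```bash
python3 - <<'E'
from h import *
st()
o,p,wp=wcap();save(p,'w10')
E
```

```text
t 18.0333 tcp [ 0.5294 -0.0314  0.1905] rho 0.0706 posang 122.2 toolang(-x) 122.0 f_tool [-0.4  4.8 -3.6] q [-0.31  0.42  0.36  2.09 -0.23  0.67 -2.38] op 0.0211
```

View pics/w10.png

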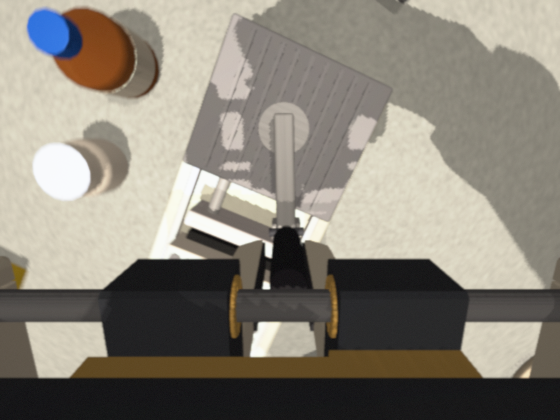

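Free cranking stays at 4 to 5 N, and the wrist joint is near its limit. I'll open, turn the gripper half a turn back about the handle, and re-cage it.

Emit:
{"op": "jog_arm", "data": {
  "deltas": [
    [0, 0, 0, 0, 0, 0],
    [0, 0, 0, 0, 0, 0],
    [0, 0, 0, 0, 0, 0],
    [0, 0, 0, 0, 0, 0],
    [0, 0, 0, 0, 0, -0.05],
    [0, 0, 0, 0, 0, -0.1],
    [0, 0, 0, 0, 0, -0.12],
    [0, 0, 0, 0, 0, -0.12],
    [0, 0, 0, 0, 0, -0.12],
    [0, 0, 0, 0, 0, -0.12],
    [0, 0, 0, 0, 0, -0.12],
    [0, 0, 0, 0, 0, -0.12],
    [0, 0, 0, 0, 0, -0.12],
    [0, 0, 0, 0, 0, -0.12],
    [0, 0, 0, 0, 0, -0.12],
    [0, 0, 0, 0, 0, -0.12],
    [0, 0, 0, 0, 0, -0.12],
    [0, 0, 0, 0, 0, -0.12],
    [0, 0, 0, 0, 0, -0.12],
    [0, 0, 0, 0, 0, -0.12]
  ],
  "hand": 0.1
}}

```text
clock: 19.75
tcp_pos: [0.5304, -0.0315, 0.1908]
tcp_rot: [0.0, 0.916, 0.401, 0.0]
contact_force: [-1.0, -0.1, 0.3]
opening: 0.0513
```

Emit:
{"op": "jog_arm", "data": {
  "deltas": [
    [0, 0, 0, 0, 0, -0.12],
    [0, 0, 0, 0, 0, -0.12],
    [0, 0, 0, 0, 0, -0.12],
    [0, 0, 0, 0, 0, -0.12],
    [0, 0, 0, 0, 0, -0.12],
    [0, 0, 0, 0, 0, -0.12],
    [0, 0, 0, 0, 0, -0.12],
    [0, 0, 0, 0, 0, -0.12],
    [0, 0, 0, 0, 0, -0.12],
    [0, 0, 0, 0, 0, -0.12],
    [0, 0, 0, 0, 0, -0.11],
    [0, 0, 0, 0, 0, 0]
  ]
}}

```text
clock: 20.75
tcp_pos: [0.5303, -0.0317, 0.1907]
tcp_rot: [0.0, 0.483, 0.876, 0.0]
contact_force: [-0.2, 0.5, -0.5]
opening: 0.0514
```

```bash
python3 - <<'E'
from h import *
st()
o,p,wp=wcap();save(p,'w11')
E
```

```text
t 20.75 tcp [ 0.5303 -0.0317  0.1907] rho 0.0699 posang 121.7 toolang(-x) -57.7 f_tool [0.5 0.1 0.5] q [ 0.34  0.45 -0.53  2.05  0.34  0.73  0.16] op 0.0514
```

View pics/w11.png

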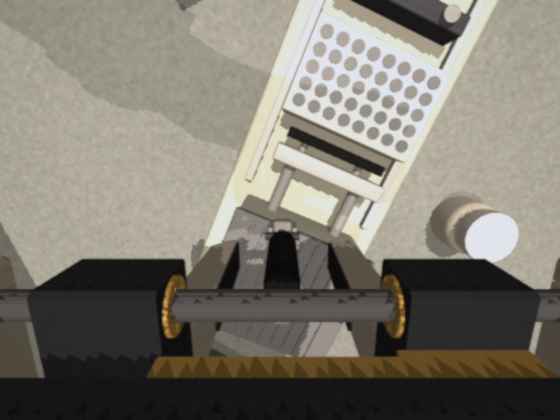

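The view shows the handle centred between the fingers at about (282,255). The jaw at (335,165) is still clear of the block. I'll re-cage and continue.

Emit:
{"op": "jog_arm", "data": {
  "deltas": [
    [0, 0, 0, 0, 0, 0],
    [0, 0, 0, 0, 0, 0],
    [0, 0, 0, 0, 0, 0],
    [0, 0, 0, 0, 0, 0],
    [-0.0003, 0.007, 0, 0, 0, 0.1],
    [-0.0003, 0.007, 0, 0, 0, 0.1],
    [-0.0004, 0.007, 0, 0, 0, 0.1],
    [-0.0003, 0.007, 0, 0, 0, 0.1],
    [-0.0004, 0.007, 0, 0, 0, 0.1],
    [-0.0003, 0.007, 0, 0, 0, 0.1],
    [-0.0004, 0.007, 0, 0, 0, 0.1],
    [-0.0003, 0.007, 0, 0, 0, 0.1],
    [-0.0004, 0.007, 0, 0, 0, 0.1],
    [-0.0003, 0.007, 0, 0, 0, 0.1],
    [-0.0004, 0.007, 0, 0, 0, 0.1],
    [-0.0003, 0.007, 0, 0, 0, 0.1]
  ],
  "hand": -0.55
}}

```text
clock: 22.13
tcp_pos: [0.6085, -0.0332, 0.1904]
tcp_rot: [-0.001, 0.895, 0.446, -0.001]
contact_force: [-3.9, 2.5, 1.7]
opening: 0.0213
```

```bash
python3 - <<'E'
from h import *
st()
o,p,wp=wcap();save(p,'w12')
E
```

```text
t 22.1333 tcp [ 0.6085 -0.0332  0.1904] rho 0.0713 posang 54.4 toolang(-x) -127.0 f_tool [-0.4 -4.6 -1.7] q [ 0.09  0.5  -0.18  1.89  0.12  0.77 -0.81] op 0.0213
```

View pics/w12.png

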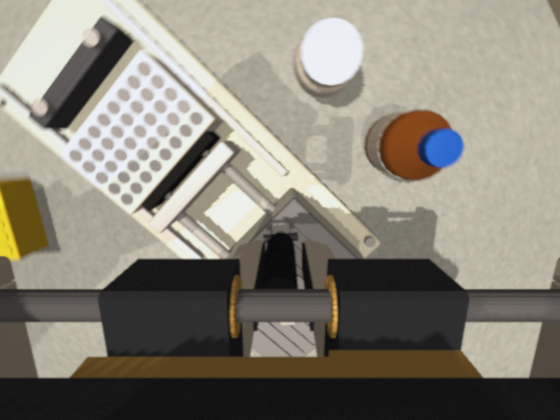

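Emit:
{"op": "jog_arm", "data": {
  "deltas": [
    [-0.0005, 0.007, 0, 0, 0, 0.1],
    [-0.0005, 0.007, 0, 0, 0, 0.1],
    [-0.0005, 0.007, 0, 0, 0, 0.1],
    [-0.0004, 0.007, 0, 0, 0, 0.1],
    [-0.0004, 0.007, 0, 0, 0, 0.1]
  ]
}}

```text
clock: 22.6
tcp_pos: [0.6305, -0.06, 0.1905]
tcp_rot: [-0.001, 0.977, 0.212, -0.0]
contact_force: [-2.5, 4.4, 1.5]
opening: 0.0212
```

```bash
python3 - <<'E'
from h import *
st()
o,p,wp=wcap();save(p,'w13')
p=r.capture('top');im=cv2.cvtColor(p['color'],cv2.COLOR_RGB2BGR)[140:280,170:450]
cv2.imwrite('pics/t13.png',cv2.convertScaleAbs(cv2.resize(im,None,fx=2.8,fy=2.8,interpolation=cv2.INTER_CUBIC),alpha=1.8))
E
```

```text
t 22.6 tcp [ 0.6305 -0.06    0.1905] rho 0.0708 posang 26.2 toolang(-x) -155.5 f_tool [-0.5 -5.  -1.5] q [ 0.03  0.52 -0.04  1.84  0.03  0.78 -1.16] op 0.0212
```

View pics/t13.png

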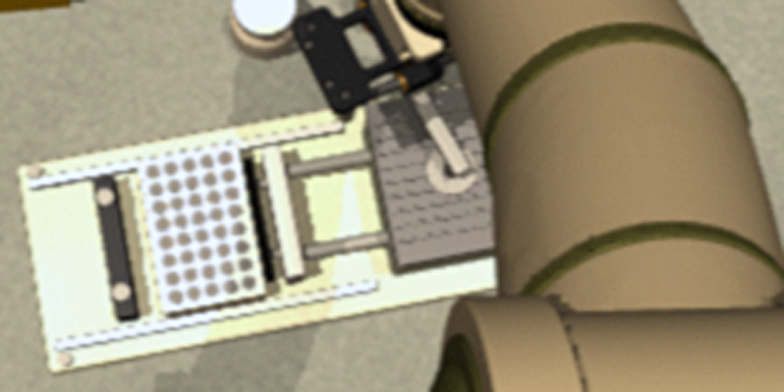

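View pics/w13.png

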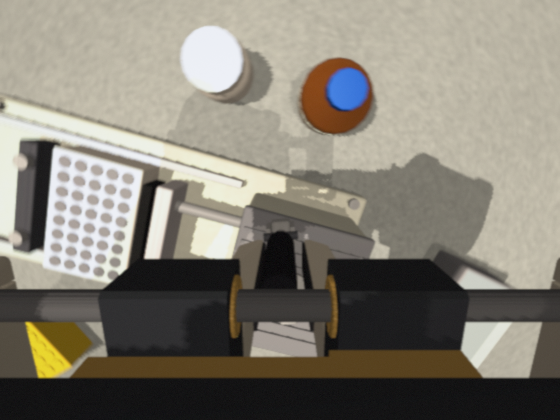

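The jaw is now pushing the block. In the top view about 15 to 20 mm remains between the block's edge at (143,230) and the stop at (120,240). I'll continue in shorter stretches.

Emit:
{"op": "jog_arm", "data": {
  "deltas": [
    [-0.0005, 0.007, 0, 0, 0, 0.1],
    [-0.0004, 0.007, 0, 0, 0, 0.1],
    [-0.0004, 0.007, 0, 0, 0, 0.1],
    [-0.0004, 0.007, 0, 0, 0, 0.1],
    [-0.0004, 0.007, 0, 0, 0, 0.1]
  ]
}}

```text
clock: 23.12
tcp_pos: [0.637, -0.0942, 0.1905]
tcp_rot: [-0.001, 0.999, -0.035, 0.0]
contact_force: [1.1, 5.4, 0.2]
opening: 0.0209
```

```bash
python3 - <<'E'
from h import *
st()
o,p,wp=wcap();save(p,'w14')
E
```

```text
t 23.1167 tcp [ 0.637  -0.0942  0.1905] rho 0.0701 posang -2.5 toolang(-x) 176.0 f_tool [ 0.7 -5.4 -0.2] q [-0.01  0.53  0.1   1.83 -0.07  0.79 -1.51] op 0.0209
```

View pics/w14.png

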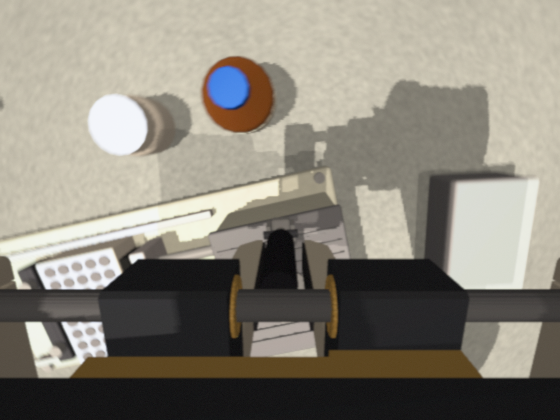

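Emit:
{"op": "jog_arm", "data": {
  "deltas": [
    [-0.0002, 0.0049, 0, 0, 0, 0.07],
    [-0.0002, 0.0049, 0, 0, 0, 0.07],
    [-0.0002, 0.0049, 0, 0, 0, 0.07]
  ]
}}

```text
clock: 23.42
tcp_pos: [0.6345, -0.1088, 0.1906]
tcp_rot: [-0.001, 0.99, -0.138, 0.0]
contact_force: [1.3, 4.6, -1.2]
opening: 0.0207
```

```bash
python3 -c "
from h import *
st()"
```

```text
t 23.4167 tcp [ 0.6345 -0.1088  0.1906] rho 0.0698 posang -14.6 toolang(-x) 164.2 f_tool [ 0.  -4.8  1.2] q [-0.02  0.53  0.16  1.83 -0.12  0.79 -1.65] op 0.0207
```

Emit:
{"op": "jog_arm", "data": {
  "deltas": [
    [-0.0002, 0.0049, 0, 0, 0, 0.07],
    [-0.0002, 0.0049, 0, 0, 0, 0.07]
  ]
}}

```text
clock: 23.58
tcp_pos: [0.6313, -0.118, 0.1906]
tcp_rot: [-0.001, 0.978, -0.207, 0.0]
contact_force: [2.3, 3.9, -0.9]
opening: 0.0206
```

```bash
python3 - <<'E'
from h import *
st()
E
```

```text
t 23.5833 tcp [ 0.6313 -0.118   0.1906] rho 0.0696 posang -22.6 toolang(-x) 156.1 f_tool [ 0.5 -4.5  0.9] q [-0.04  0.54  0.2   1.84 -0.15  0.78 -1.75] op 0.0206
```

Emit:
{"op": "jog_arm", "data": {
  "deltas": [
    [-0.0002, 0.0049, 0, 0, 0, 0.07],
    [-0.0002, 0.0049, 0, 0, 0, 0.07]
  ]
}}

```text
clock: 23.75
tcp_pos: [0.6267, -0.1268, 0.1906]
tcp_rot: [-0.001, 0.962, -0.275, 0.001]
contact_force: [3.6, 4.3, -2.2]
opening: 0.0213
```

Emit:
{"op": "jog_arm", "data": {
  "deltas": [
    [-0.0002, 0.0049, 0, 0, 0, 0.07],
    [-0.0002, 0.0049, 0, 0, 0, 0.07]
  ]
}}

```text
clock: 23.92
tcp_pos: [0.621, -0.1349, 0.1906]
tcp_rot: [-0.001, 0.94, -0.341, 0.001]
contact_force: [3.6, 4.2, -2.5]
opening: 0.0209
```

```bash
python3 - <<'E'
from h import *
st()
s=r.capture('scene')
im=cv2.cvtColor(s['color'],cv2.COLOR_RGB2BGR)[150:300,200:360]
cv2.imwrite('pics/s15.png',cv2.convertScaleAbs(cv2.resize(im,None,fx=4,fy=4,interpolation=cv2.INTER_CUBIC),alpha=1.3))
E
```

```text
t 23.9167 tcp [ 0.621  -0.1349  0.1906] rho 0.0695 posang -39.0 toolang(-x) 140.1 f_tool [ 0.1 -5.5  2.5] q [-0.06  0.53  0.28  1.85 -0.2   0.78 -1.94] op 0.0209
```

View pics/s15.png

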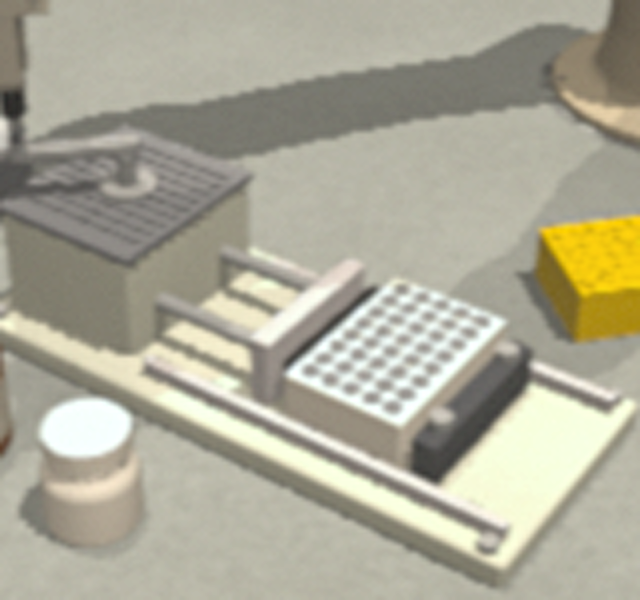

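The block is almost at the stop, with a thin gap near (415,440). I'll take small steps and watch the force.

Emit:
{"op": "jog_arm", "data": {
  "deltas": [
    [-0.0001, 0.0035, 0, 0, 0, 0.05],
    [-0.0001, 0.0035, 0, 0, 0, 0.05]
  ]
}}

```text
clock: 24.13
tcp_pos: [0.6163, -0.14, 0.1906]
tcp_rot: [-0.001, 0.922, -0.387, 0.001]
contact_force: [3.9, 3.5, -2.4]
opening: 0.0211
```

```bash
python3 -c "
from h import *
st()"
```

```text
t 24.1333 tcp [ 0.6163 -0.14    0.1906] rho 0.0694 posang -44.7 toolang(-x) 134.5 f_tool [ 0.2 -5.3  2.4] q [-0.07  0.53  0.31  1.86 -0.22  0.78 -2.01] op 0.0211
```

Emit:
{"op": "jog_arm", "data": {
  "deltas": [
    [-0.0001, 0.0035, 0, 0, 0, 0.05]
  ]
}}

```text
clock: 24.22
tcp_pos: [0.6138, -0.1426, 0.1906]
tcp_rot: [-0.0, 0.912, -0.41, 0.001]
contact_force: [4.1, 3.7, -2.0]
opening: 0.021
```

```bash
python3 -c "
from h import *
st()"
```

```text
t 24.2167 tcp [ 0.6138 -0.1426  0.1906] rho 0.0694 posang -47.7 toolang(-x) 131.6 f_tool [-0.  -5.5  2. ] q [-0.08  0.53  0.32  1.87 -0.23  0.78 -2.04] op 0.021
```

Emit:
{"op": "jog_arm", "data": {
  "deltas": [
    [-0.0001, 0.0035, 0, 0, 0, 0.05]
  ]
}}

```text
clock: 24.3
tcp_pos: [0.611, -0.1448, 0.1906]
tcp_rot: [-0.0, 0.901, -0.433, 0.001]
contact_force: [4.2, 2.9, -3.1]
opening: 0.021
```

```bash
python3 -c "
from h import *
st()"
```

```text
t 24.3 tcp [ 0.611  -0.1448  0.1906] rho 0.0694 posang -50.6 toolang(-x) 128.7 f_tool [ 0.4 -5.1  3.2] q [-0.08  0.53  0.34  1.87 -0.24  0.77 -2.08] op 0.021
```

Emit:
{"op": "jog_arm", "data": {
  "deltas": [
    [-0.0001, 0.0035, 0, 0, 0, 0.05]
  ]
}}

```text
clock: 24.38
tcp_pos: [0.6083, -0.1471, 0.1906]
tcp_rot: [-0.0, 0.89, -0.455, 0.001]
contact_force: [4.7, 3.3, -2.9]
opening: 0.0209
```

```bash
python3 -c "
from h import *
st()"
```

```text
t 24.3833 tcp [ 0.6083 -0.1471  0.1906] rho 0.0694 posang -53.6 toolang(-x) 125.8 f_tool [ 0.1 -5.7  2.9] q [-0.09  0.53  0.35  1.88 -0.25  0.77 -2.11] op 0.0209
```

Emit:
{"op": "jog_arm", "data": {
  "deltas": [
    [-0.0001, 0.0035, 0, 0, 0, 0.05]
  ]
}}

```text
clock: 24.47
tcp_pos: [0.6054, -0.1491, 0.1906]
tcp_rot: [-0.0, 0.879, -0.477, 0.001]
contact_force: [4.1, 2.5, -2.8]
opening: 0.0214
```

```bash
python3 - <<'E'
from h import *
st()
s=r.capture('scene')
im=cv2.cvtColor(s['color'],cv2.COLOR_RGB2BGR)[150:300,200:360]
cv2.imwrite('pics/s16.png',cv2.convertScaleAbs(cv2.resize(im,None,fx=4,fy=4,interpolation=cv2.INTER_CUBIC),alpha=1.3))
E
```

```text
t 24.4667 tcp [ 0.6054 -0.1491  0.1906] rho 0.0694 posang -56.5 toolang(-x) 123.0 f_tool [ 0.1 -4.8  2.8] q [-0.1   0.53  0.37  1.89 -0.27  0.77 -2.15] op 0.0214
```

View pics/s16.png

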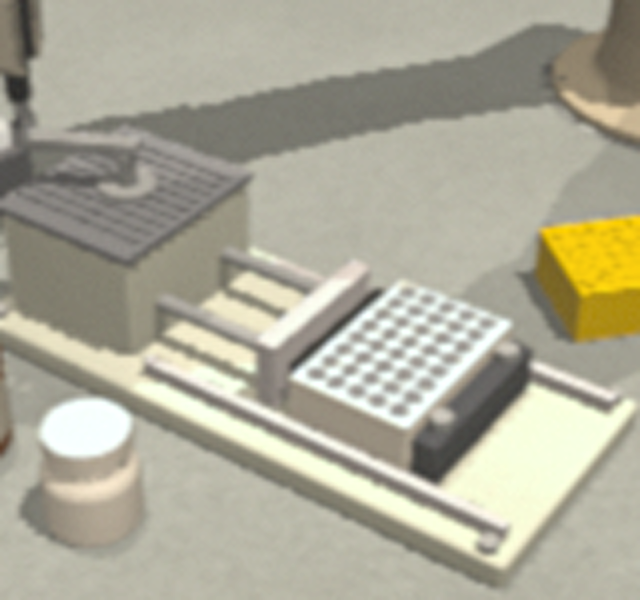

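Emit:
{"op": "jog_arm", "data": {
  "deltas": [
    [-0.0001, 0.0035, 0, 0, 0, 0.05]
  ]
}}

```text
clock: 24.6
tcp_pos: [0.6026, -0.1507, 0.1906]
tcp_rot: [-0.0, 0.867, -0.498, 0.001]
contact_force: [4.9, 2.8, -2.7]
opening: 0.0211
```

```bash
python3 -c "
from h import *
st()"
```

```text
t 24.6 tcp [ 0.6026 -0.1507  0.1906] rho 0.0693 posang -59.1 toolang(-x) 120.2 f_tool [ 0.  -5.6  2.7] q [-0.1   0.53  0.38  1.89 -0.28  0.77 -2.18] op 0.0211
```

Emit:
{"op": "jog_arm", "data": {
  "deltas": [
    [-0.0001, 0.0035, 0, 0, 0, 0.05]
  ]
}}

```text
clock: 24.68
tcp_pos: [0.5996, -0.1524, 0.1906]
tcp_rot: [-0.001, 0.854, -0.521, 0.001]
contact_force: [6.8, 4.1, -3.7]
opening: 0.0209
```

```bash
python3 -c "
from h import *
st()"
```

```text
t 24.6833 tcp [ 0.5996 -0.1524  0.1906] rho 0.0694 posang -62.0 toolang(-x) 117.3 f_tool [-0.6 -7.9  3.7] q [-0.11  0.53  0.4   1.9  -0.29  0.77 -2.22] op 0.0209
```

Emit:
{"op": "jog_arm", "data": {
  "deltas": [
    [-0.0001, 0.0035, 0, 0, 0, 0.05]
  ]
}}

```text
clock: 24.77
tcp_pos: [0.5967, -0.1539, 0.1907]
tcp_rot: [-0.001, 0.84, -0.542, 0.001]
contact_force: [6.9, 2.4, -4.7]
opening: 0.021
```

```bash
python3 -c "
from h import *
st()"
```

```text
t 24.7667 tcp [ 0.5967 -0.1539  0.1907] rho 0.0694 posang -64.7 toolang(-x) 114.4 f_tool [ 0.6 -7.3  4.7] q [-0.12  0.53  0.41  1.9  -0.3   0.77 -2.25] op 0.021
```

Resistance is rising: 7.5 N against 5.2 N free, about 11 N of clamping. A little more is needed.

Emit:
{"op": "jog_arm", "data": {
  "deltas": [
    [-0.0001, 0.0035, 0, 0, 0, 0.05]
  ]
}}

```text
clock: 24.85
tcp_pos: [0.5938, -0.1551, 0.1907]
tcp_rot: [-0.001, 0.827, -0.563, 0.001]
contact_force: [9.0, 3.8, -4.7]
opening: 0.021
```

```bash
python3 -c "
from h import *
st()"
```

```text
t 24.85 tcp [ 0.5938 -0.1551  0.1907] rho 0.0693 posang -67.3 toolang(-x) 111.5 f_tool [-0.3 -9.7  4.7] q [-0.12  0.53  0.43  1.91 -0.31  0.76 -2.29] op 0.021
```

Emit:
{"op": "jog_arm", "data": {
  "deltas": [
    [-0.0001, 0.0028, 0, 0, 0, 0.04]
  ]
}}

```text
clock: 24.93
tcp_pos: [0.5914, -0.1561, 0.1907]
tcp_rot: [-0.001, 0.815, -0.579, 0.002]
contact_force: [9.7, 2.7, -5.2]
opening: 0.0209
```

```bash
python3 -c "
from h import *
st()"
```

```text
t 24.9333 tcp [ 0.5914 -0.1561  0.1907] rho 0.0693 posang -69.4 toolang(-x) 109.2 f_tool [  0.6 -10.    5.3] q [-0.13  0.53  0.44  1.92 -0.32  0.76 -2.32] op 0.0209
```

Emit:
{"op": "jog_arm", "data": {
  "deltas": [
    [0, 0, 0, 0, 0, 0]
  ]
}}

```text
clock: 25.02
tcp_pos: [0.5911, -0.1562, 0.1907]
tcp_rot: [-0.001, 0.815, -0.579, 0.001]
contact_force: [7.0, 1.8, -4.4]
opening: 0.0216
```

```bash
python3 -c "
from h import *
st()"
```

```text
t 25.0167 tcp [ 0.5911 -0.1562  0.1907] rho 0.0693 posang -69.7 toolang(-x) 109.2 f_tool [ 0.6 -7.2  4.4] q [-0.13  0.53  0.44  1.92 -0.32  0.76 -2.32] op 0.0216
```

The force while moving was 10.0 N against 5.2 N free, so about 24 N of clamping. A fit over the last steps, from crank angle and spring rate, gives about 25 N. I'll stop here, open, and withdraw outward from the handle.

Emit:
{"op": "jog_arm", "data": {
  "deltas": [
    [0, -0.0015, 0, 0, 0, 0],
    [0, 0, 0, 0, 0, 0],
    [0, 0, 0, 0, 0, 0],
    [0, 0, 0, 0, 0, 0],
    [0, 0, 0, 0, 0, 0]
  ],
  "hand": 0
}}

```text
clock: 25.43
tcp_pos: [0.5902, -0.1569, 0.1906]
tcp_rot: [0.0, 0.814, -0.581, -0.0]
contact_force: [1.2, 0.8, -0.1]
opening: 0.0457
```

```bash
python3 - <<'E'
from h import *
st()
o,p,wp=wcap();save(p,'w17')
E
```

```text
t 25.4333 tcp [ 0.5902 -0.1569  0.1906] rho 0.0697 posang -70.6 toolang(-x) 108.9 f_tool [-0.4 -1.4  0.1] q [-0.13  0.53  0.44  1.92 -0.31  0.77 -2.32] op 0.0457
```

View pics/w17.png

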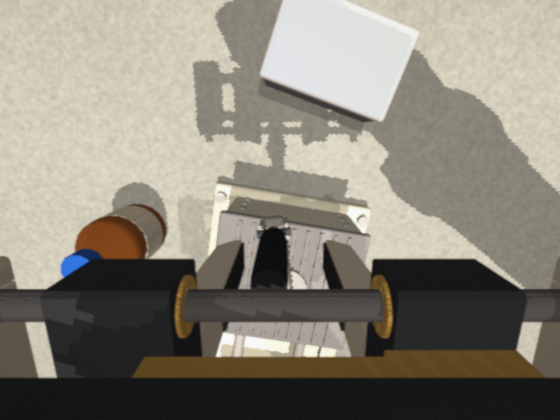

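The handle is between the open fingers, leaning slightly left in the view at about (271,260), and nothing is touching it. I'll move outward, shut the fingers, then push it inward and down from outside.

Emit:
{"op": "jog_arm", "data": {
  "deltas": [
    [0.01, -0.001, 0, 0, 0, 0],
    [0.012, -0.001, 0, 0, 0, 0],
    [0.012, -0.001, -0.006, 0, 0, 0],
    [0, 0, -0.006, 0, 0, 0],
    [0, 0, 0, 0, 0, 0]
  ]
}}

```text
clock: 25.9
tcp_pos: [0.6052, -0.1898, 0.204]
tcp_rot: [-0.0, 0.813, -0.582, 0.001]
contact_force: [0.3, 0.4, -0.6]
opening: 0.0465
```

Emit:
{"op": "jog_arm", "data": {
  "deltas": [
    [0, 0, 0, 0, 0, 0],
    [0, 0, 0, 0, 0, 0],
    [0, 0, 0, 0, 0, 0],
    [0, 0, 0, 0, 0, 0],
    [0, 0, 0, 0, 0, 0],
    [0, 0, 0, 0, 0, 0],
    [0, 0, 0, 0, 0, 0],
    [0, 0, 0, 0, 0, 0]
  ],
  "hand": -1
}}

```text
clock: 26.57
tcp_pos: [0.6045, -0.1878, 0.2026]
tcp_rot: [0.0, 0.814, -0.581, -0.0]
contact_force: [-0.2, 0.5, -0.2]
opening: 0.0013
```

```bash
python3 - <<'E'
from h import *
st()
s=r.capture('scene')
im=cv2.cvtColor(s['color'],cv2.COLOR_RGB2BGR)[110:260,160:360]
cv2.imwrite('pics/s18.png',cv2.convertScaleAbs(cv2.resize(im,None,fx=4,fy=4,interpolation=cv2.INTER_CUBIC),alpha=1.3))
p=r.capture('top');im=cv2.cvtColor(p['color'],cv2.COLOR_RGB2BGR)[140:280,170:450]
cv2.imwrite('pics/t18.png',cv2.convertScaleAbs(cv2.resize(im,None,fx=2.8,fy=2.8,interpolation=cv2.INTER_CUBIC),alpha=1.8))
E
```

```text
t 26.5667 tcp [ 0.6045 -0.1878  0.2026] rho 0.1036 posang -68.8 toolang(-x) 108.9 f_tool [-0.5 -0.   0.2] q [-0.08  0.54  0.45  1.86 -0.31  0.82 -2.29] op 0.0013
```

View pics/s18.png

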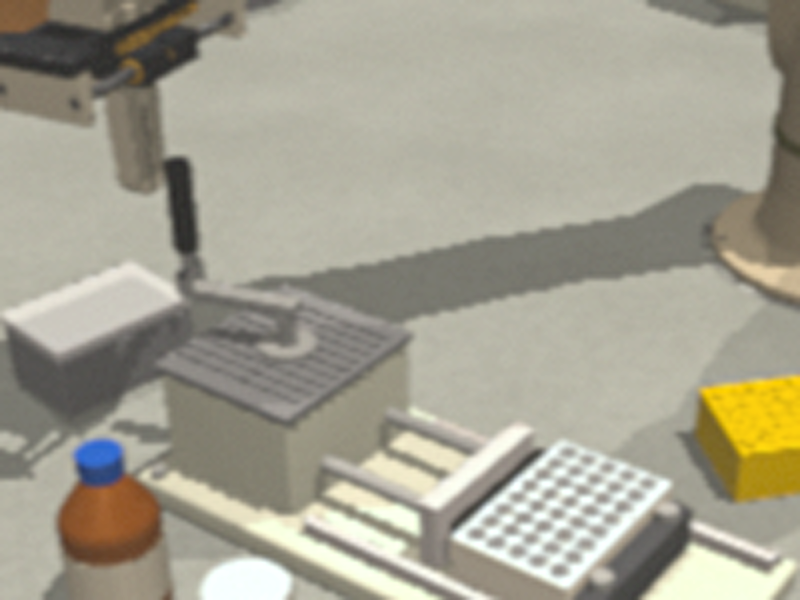

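View pics/t18.png

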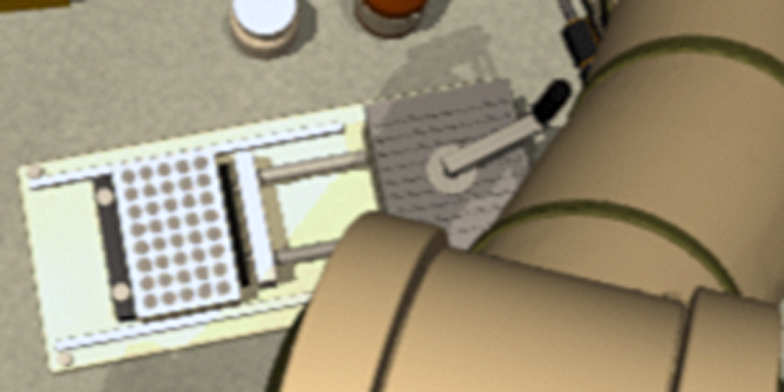

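The block is against the stop and the handle stands upright. Its sleeve runs from (177,165) to (187,250) in the scene crop, with the shut fingers outside it. Now to check the arm's direction.

```bash
python3 - <<'E'
from h import *
p=r.capture('top')
z=lambda c,rw:(170+c/2.8,140+rw/2.8)
a=px(p,*z(449,166),.141);b=px(p,*z(532,128),.141);d=b-a
print(a,b,np.degrees(np.arctan2(d[1],d[0])))
for d in r.tip_of('knuckle',p)[:2]: print(d['conf'],px(p,*(np.array(d['position'])*[560,420]),.153))
a=np.radians(-68.2)
for a in (-67,-68.5):
  a=np.radians(a);H=np.array([.567,-.0912])+.07*np.array([np.cos(a),np.sin(a)]);to([*H,.2026],[-np.sin(a),np.cos(a)])
E
```

```text
[ 0.56190136 -0.08582164  0.141     ] [ 0.59021719 -0.15151271  0.141     ] -66.68176999220826
0.74 [ 0.59881958 -0.15846201  0.153     ]
shift tool [-0.0337 -0.0009 -0.    ]
turn [ 1.0000e-04 -1.0000e-04  3.0698e+00]
turn [ 0.0001  0.0001 -0.0718]
shift tool [-0.0336  0.001  -0.    ]
turn [ 1.000e-04 -1.000e-04  3.096e+00]
turn [ 0.0001  0.0001 -0.0456]
```

Emit:
{"op": "jog_arm", "data": {
  "deltas": [
    [0, -0.001, 0, 0, 0, -0.06],
    [-0.005, -0.001, 0, 0, 0, 0],
    [-0.005, 0, 0, 0, 0, 0],
    [-0.005, 0, 0, 0, 0, 0],
    [-0.005, 0, 0, 0, 0, 0],
    [-0.005, 0, 0, 0, 0, 0]
  ]
}}

```text
clock: 27.27
tcp_pos: [0.5969, -0.1638, 0.2029]
tcp_rot: [-0.0, 0.83, -0.557, 0.0]
contact_force: [0.8, -1.0, 1.3]
opening: 0.0004
```

Emit:
{"op": "jog_arm", "data": {
  "deltas": [
    [-0.005, 0, 0, 0, 0, 0],
    [-0.0043, 0, 0.0007, 0, 0, 0],
    [-0.0043, 0, 0.0007, 0, 0, 0],
    [-0.0043, 0, 0.0007, 0, 0, 0]
  ]
}}

```text
clock: 27.6
tcp_pos: [0.5898, -0.147, 0.2004]
tcp_rot: [0.0, 0.831, -0.557, -0.0]
contact_force: [0.3, -1.8, 0.8]
opening: 0.0004
```

```bash
python3 - <<'E'
from h import *
st()
s=r.capture('scene')
im=cv2.cvtColor(s['color'],cv2.COLOR_RGB2BGR)[110:260,160:360]
cv2.imwrite('pics/s19.png',cv2.convertScaleAbs(cv2.resize(im,None,fx=4,fy=4,interpolation=cv2.INTER_CUBIC),alpha=1.3))
E
```

```text
t 27.6 tcp [ 0.5898 -0.147   0.2004] rho 0.0602 posang -67.7 toolang(-x) 112.3 f_tool [ 1.8  0.5 -0.8] q [-0.14  0.51  0.43  1.91 -0.29  0.78 -2.3 ] op 0.0004
```

View pics/s19.png

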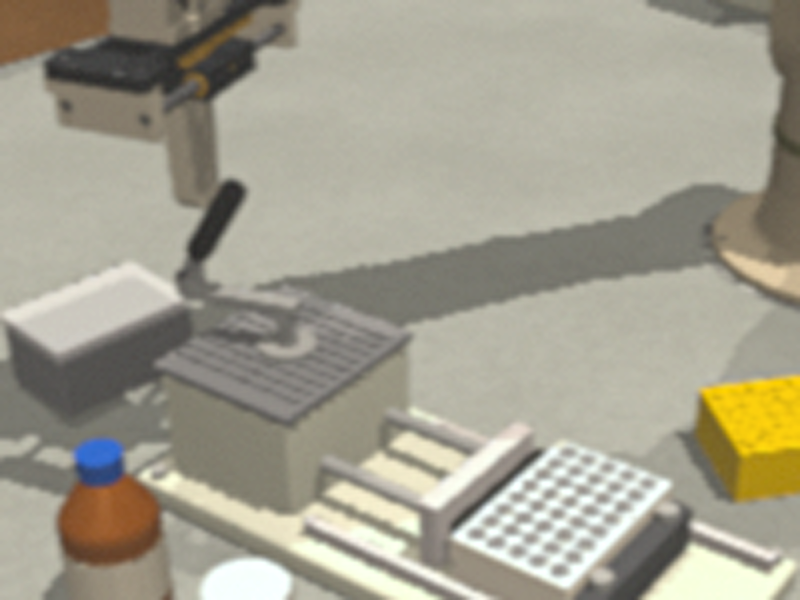

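Folding cleanly under a gentle push of about 1.8 N radially and 0.5 N sideways. I'll continue down the arc.

Emit:
{"op": "jog_arm", "data": {
  "deltas": [
    [-0.0039, 0, 0.002, 0, 0, 0],
    [-0.0039, 0, 0.002, 0, 0, 0],
    [-0.0039, 0, 0.002, 0, 0, 0],
    [-0.0033, 0, 0.003, 0, 0, 0],
    [-0.0033, 0, 0.003, 0, 0, 0],
    [-0.0033, 0, 0.003, 0, 0, 0]
  ]
}}

```text
clock: 28.15
tcp_pos: [0.5817, -0.1272, 0.1851]
tcp_rot: [0.0, 0.831, -0.557, -0.0]
contact_force: [0.5, -1.1, 0.8]
opening: 0.0002
```

Emit:
{"op": "jog_arm", "data": {
  "deltas": [
    [-0.0024, 0, 0.0037, 0, 0, 0],
    [-0.0024, 0, 0.0037, 0, 0, 0],
    [-0.0024, 0, 0.0037, 0, 0, 0],
    [-0.0013, 0, 0.0042, 0, 0, 0],
    [0, 0, 0, 0, 0, 0]
  ]
}}

```text
clock: 28.57
tcp_pos: [0.5781, -0.119, 0.1692]
tcp_rot: [0.0, 0.831, -0.557, -0.001]
contact_force: [0.2, -0.6, -0.1]
opening: 0.0006
```

```bash
python3 - <<'E'
from h import *
st()
s=r.capture('scene')
im=cv2.cvtColor(s['color'],cv2.COLOR_RGB2BGR)[110:260,160:360]
cv2.imwrite('pics/s20.png',cv2.convertScaleAbs(cv2.resize(im,None,fx=4,fy=4,interpolation=cv2.INTER_CUBIC),alpha=1.3))
E
```

```text
t 28.5667 tcp [ 0.5781 -0.119   0.1692] rho 0.0299 posang -68.2 toolang(-x) 112.4 f_tool [0.6 0.  0.1] q [-0.17  0.53  0.41  1.98 -0.32  0.7  -2.32] op 0.0006
```

View pics/s20.png

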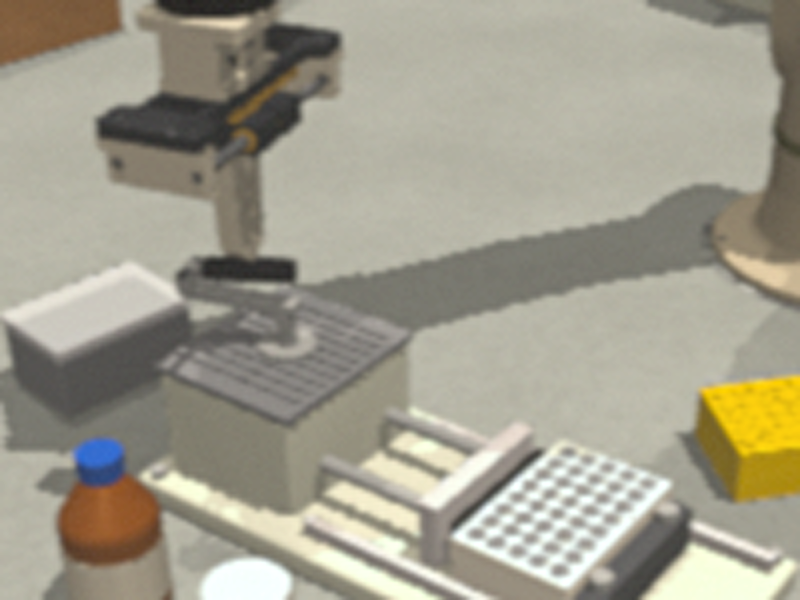

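Emit:
{"op": "jog_arm", "data": {
  "deltas": [
    [-0.002, 0, 0.002, 0, 0, 0],
    [0, 0, 0.002, 0, 0, 0],
    [0, 0, 0, 0, 0, 0]
  ]
}}

```text
clock: 28.87
tcp_pos: [0.5777, -0.1175, 0.1659]
tcp_rot: [-0.0, 0.831, -0.557, -0.0]
contact_force: [-0.6, 0.5, 1.2]
opening: 0.0
```

Emit:
{"op": "jog_arm", "data": {
  "deltas": [
    [0, 0, 0.002, 0, 0, 0],
    [0, 0, 0.001, 0, 0, 0],
    [0, 0, 0, 0, 0, 0]
  ]
}}

```text
clock: 29.12
tcp_pos: [0.5778, -0.1176, 0.163]
tcp_rot: [-0.0, 0.831, -0.557, -0.0]
contact_force: [-0.5, 1.1, 1.4]
opening: 0.0004
```

Emit:
{"op": "jog_arm", "data": {
  "deltas": [
    [0, 0, 0.001, 0, 0, 0],
    [0, 0, 0.001, 0, 0, 0],
    [0, 0, 0, 0, 0, 0]
  ]
}}

```text
clock: 29.37
tcp_pos: [0.5782, -0.1175, 0.1617]
tcp_rot: [-0.0, 0.831, -0.557, 0.0]
contact_force: [-1.5, 1.7, 7.0]
opening: 0.0006
```

Stop felt: 7 N at z = 0.1617, where 0.162 means flat. One small press to confirm, then lift straight off.

Emit:
{"op": "jog_arm", "data": {
  "deltas": [
    [0, 0, 0.001, 0, 0, 0],
    [0, 0, 0, 0, 0, 0]
  ]
}}

```text
clock: 29.53
tcp_pos: [0.5787, -0.1173, 0.1613]
tcp_rot: [-0.001, 0.831, -0.557, 0.001]
contact_force: [-1.9, 3.0, 13.4]
opening: 0.0003
```

Emit:
{"op": "jog_arm", "data": {
  "deltas": [
    [0, 0, -0.005, 0, 0, 0],
    [0, 0, -0.01, 0, 0, 0],
    [0, 0, -0.02, 0, 0, 0],
    [0, 0, -0.02, 0, 0, 0],
    [0, 0, -0.02, 0, 0, 0],
    [0, 0, -0.02, 0, 0, 0],
    [0, 0, -0.02, 0, 0, 0],
    [0, 0, 0, 0, 0, 0],
    [0, 0, 0, 0, 0, 0]
  ]
}}

```text
clock: 30.28
tcp_pos: [0.5782, -0.118, 0.2764]
tcp_rot: [-0.001, 0.831, -0.557, 0.001]
contact_force: [-0.1, 1.1, -0.3]
opening: 0.0005
```

```bash
python3 - <<'E'
from h import *
st()
s=r.capture('scene')
im=cv2.cvtColor(s['color'],cv2.COLOR_RGB2BGR)[130:280,180:380]
cv2.imwrite('pics/s21.png',cv2.convertScaleAbs(cv2.resize(im,None,fx=4,fy=4,interpolation=cv2.INTER_CUBIC),alpha=1.3))
o,p,wp=wcap();save(p,'w21')
E
```

```text
t 30.2833 tcp [ 0.5782 -0.118   0.2764] rho 0.0291 posang -67.3 toolang(-x) 112.3 f_tool [-1.  -0.3  0.3] q [-0.24  0.4   0.48  1.87 -0.23  0.92 -2.4 ] op 0.0005
```

View pics/s21.png

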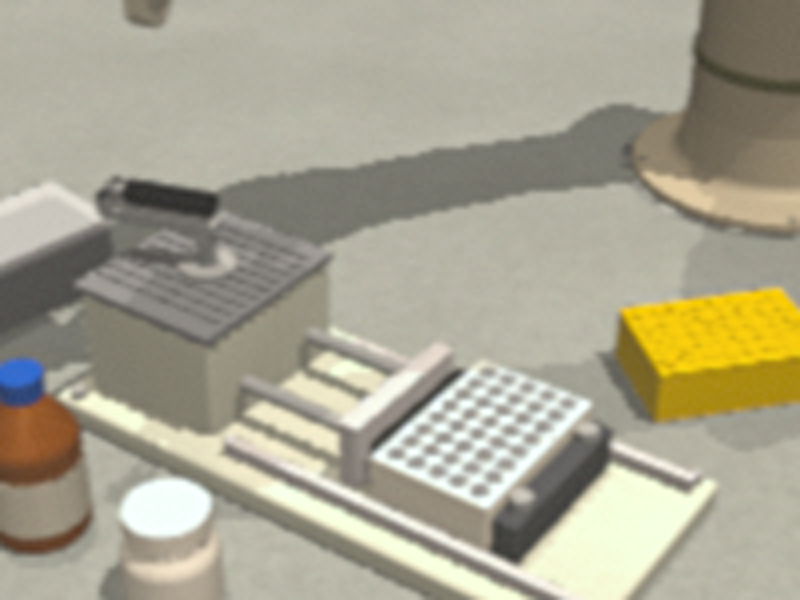

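View pics/w21.png

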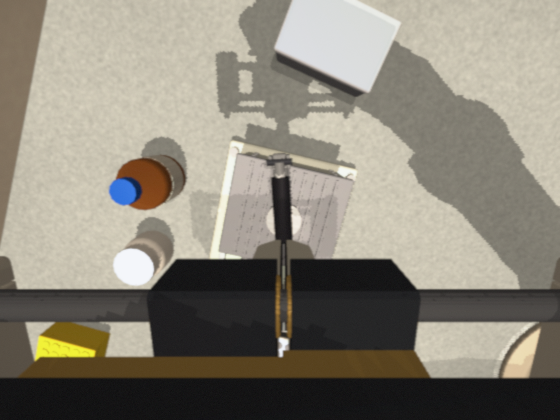

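The handle lies flat along the arm, from (110,195) to (215,205) in the scene crop. The block is held between jaw and stop, the bystanders stand where they were, and the gripper is clear.

```bash
python3 -c "
from h import *
print(r.hand_in()); st()"
```

```text
the job is handed in; nothing more can be done
None
the job is handed in; nothing more can be done
```

The white block is clamped against the end stop, the handle is folded flat on the crank arm, and the gripper is clear. I handed in after about 30 s of the 72 s allowed; no verdict is reported.

- **Swinging the handle out:** My first two attempts, gripping the handle, slipped and left it about 10° short of upright. I then pushed it outward with closed fingers until it met its stop, where the force rose to 10 N with almost no further motion.
- **Cranking:** I cranked about 350° clockwise in two strokes. The free force was about 5 N at the handle, and I stopped at about 10 N. That puts the clamping force at roughly 24–25 N from the force rise and from the crank angle after contact. The force readings scatter by about 0.5 N, so I can't put it closer than several newtons.
- **Folding away:** I pushed the handle in and down from outside until it met the arm, with the fingertips at 0.1615 m where flat is 0.162 m. Sideways force was at most about 0.5 N where I checked it while folding. I did not re-measure the clamping force afterwards.
- **Last pictures:** The handle is flat, and the block sits between the jaw and the stop. The bottle, jar and tip box look undisturbed, and the yellow look-alikes were not touched.

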